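# Check the pump shafts for end float and flag the worn pump

## Robot

A 6-joint arm with a two-finger parallel gripper is mounted at the origin on a cart in front of the work surface, level with it; the furniture and walls round the work are solid. World frame = base frame: x ahead of the robot, y to its left, z up, the work surface at z = 0. Lengths are in mm, angles in degrees, forces in N, time in s.
With the tool pointing down it reaches from about 300 to 850 mm from the base axis. Payload 4.2 kg.
Tool frame: the origin (TCP) lies midway between the tips of the shut fingers; the grasp point (between the pads) lies 19 mm behind it (env.hold_point_z is the z of the grasp point in the tool frame, in mm); z points along the fingers, y is the direction in which the jaws open and shut (so a half turn about z gives the same grasp; the last joint's range is limited). The gripper opens to 91 mm and grips with 3 to 60 N. Pads are 32 mm wide; open, the fingers measure 118 mm over their backs; the gripper's body (76 mm by 178 mm) begins 60 mm behind the grasp point.
Start: joints at [73.339, 18.312, 89.639, -0, 72.044, -1.146], TCP at [153.816, 554.061, 213.976] pointing down, gripper open.
Joint ranges: [-177.97, 177.97], [-48.28, 115.42], [12.27, 149.76], [-77.06, 257.06], [2.81, 150.46], [-146.56, 146.56]. Speed limits (degrees/s): [147.25, 147.25, 180, 180, 180, 180].

## Interface

Orientations are given as [roll, pitch, yaw] about the fixed x, y, z axes, in that order (R = Rz(yaw) Ry(pitch) Rx(roll)).
In Python, from workcell import env, grab_frame, camera_params, spotter gives the robot as it stands. The module is installed in compiled form; this text tells all that it offers.
- The arm moves only by the shell command python3 -m jog 'ROWS' [FORCE]. ROWS is text: rows parted by semicolons, each of 7 numbers parted by spaces: the turn, a rotation vector about the world's x, y, z in units of 5 degrees (1.0 is 5 degrees), then the shift along the world's x, y, z in units of 25 mm (1.0 is 25 mm), then the opening, from 0 (shut) to 1 (fully open). A call has 1 to 5 rows; each row is the pose to reach, as a shift and turn from the pose commanded when the call began; what a row does not reach only later rows make up. A row lasts 1/8 s, in which the tool goes at most 62.5 mm and 10.7 degrees, less where a joint would pass 70% of its speed; a pose out of reach is approached as far as the arm can. A call with a gripper value outside its range is refused whole. The fingers move at their own pace and stop on an object; FORCE is the grip in N (left out, the last holds). Time passes only in rows, so rows that repeat a pose let the fingers close. It gives the time, the measured TCP pose, the force and the opening at its end, in the units of the state.
- env.state(): the state, without advancing time (a new reading comes with each control period).
- grab_frame(name): name is "scene" or "top" or "wrist"; returns the picture (384x512x3 uint8, red, green, blue); there is no depth.
- camera_params(name): a dict with "K" (3x3 intrinsics, pixels), "dist" ([k1, k2, p1, p2, k3] as OpenCV has them; the pictures are not rectified), "rvec" (rotation vector, rad) and "tvec" (3), from world to camera coordinates, as OpenCV has them. Camera axes: x right, y down, z forward; pixel columns grow to the right and rows downward; lengths in mm; the calibration is good to about 2 mm. A picture is of the moment at which its call begins: read the wrist's pose just before it. camera_params takes no time and is no camera call; for the wrist camera it gives the pose at the moment of the call.
- env.job_done(): hands the job in, once; it reports no verdict.
Trained networks look in the newest picture that a camera, given by its name, has taken for a name from the list of things; names that differ only in an ending like _2 or _b are one class to them, and where a whole thing is asked for, a point or a joint stands for the part that bears it (a point fixed in the world has none). Each returns a list of dicts, best first, with "conf" (0 to 1); they miss things now and then, are a little off and sometimes report something else, mostly with a low value. They report only what shows in the picture. A call takes as long as a camera call.
- spotter.look_for(query, camera): "box" ([left, top, width, height] in pixels, round what is visible of it).
- spotter.trace(query, camera): "region" (384x512 bool, what is visible of it) and "box" ([left, top, width, height] in pixels, round what is visible of it).
The state is a dict: "time_s": time; "qpos": joint angles; "qvel": joint speeds; "effort": joint torques, N m; "ee_pos": TCP position; "ee_rot": TCP orientation; "force": force on the tool from outside, world axes, zero at the start; "torque": the same for the moment, N m; "gripper_width": finger opening in mm.
Only numpy, scipy, OpenCV 4.12 (cv2) and the standard library are available. Lean on these libraries where they do the work, as an engineer would, in place of code of your own. Each camera call takes 0.05 s, during which the arm holds its last target. There are 200 camera calls.

## Task

Feel every pump on the bench for end float by its blue knob: draw each shaft out against its outer stop and leave it there until all are out, then push every shaft fully home again; one pump is worn and its shaft travels clearly farther than the others. The red out-of-service marker has been dropped under the clear guard: draw it out in front of the guard with the hooked rod, never touching it with the gripper or arm while it is under there, and lay the rod back on its mat along it as it lay before. Finish with the marker standing upright in the middle of the tray on top of the worn pump; leave the timer, carton and bottle alone.

Things in the scene. Friction and masses are not known exactly. Their poses are not given: they have to be found in the camera images.
- pump_a: heavy grey pump head (6 kg) standing on the bench (it slides only under more than about 30 N), one of up to four alike (three or four are there; None if this one is not); base 94 x 74 mm, 91 mm high. Origin at the centre of its underside on the bench, z up, its shaft points along its own -x, axis 50 mm above the bench. Its flat top is a black tray, floor 86 mm above the bench, inside 82 x 68 mm, with a 5 mm rim
- pump_a_knob (a point): centre of the round blue knob (26 mm diameter, 24 mm long along the shaft axis) on the front end of this pump's steel shaft; axes as the pump's. With the shaft home the knob's rear face stands 36 mm before the bearing boss, and its centre 98 mm before the pump's origin. It can be gripped from above across its diameter; both sides are free
- pump_a_shaft (a joint): axial position of this pump's shaft in m: 0 = fully home against the inner stop, growing as it is drawn out along the pump's -x to its outer stop. It drags with about 3 N of friction, stays where it is left, and starts somewhere between the stops. In a sound pump the whole travel between the stops is 12 mm, in the worn one 26 mm
- pump_b: heavy grey pump head (6 kg) standing on the bench (it slides only under more than about 30 N), one of up to four alike (three or four are there; None if this one is not); base 94 x 74 mm, 91 mm high. Origin at the centre of its underside on the bench, z up, its shaft points along its own -x, axis 50 mm above the bench. Its flat top is a black tray, floor 86 mm above the bench, inside 82 x 68 mm, with a 5 mm rim
- pump_b_knob (a point): centre of the round blue knob (26 mm diameter, 24 mm long along the shaft axis) on the front end of this pump's steel shaft; axes as the pump's. With the shaft home the knob's rear face stands 36 mm before the bearing boss, and its centre 98 mm before the pump's origin. It can be gripped from above across its diameter; both sides are free
- pump_b_shaft (a joint): axial position of this pump's shaft in m: 0 = fully home against the inner stop, growing as it is drawn out along the pump's -x to its outer stop. It drags with about 3 N of friction, stays where it is left, and starts somewhere between the stops. In a sound pump the whole travel between the stops is 12 mm, in the worn one 26 mm
- pump_c: heavy grey pump head (6 kg) standing on the bench (it slides only under more than about 30 N), one of up to four alike (three or four are there; None if this one is not); base 94 x 74 mm, 91 mm high. Origin at the centre of its underside on the bench, z up, its shaft points along its own -x, axis 50 mm above the bench. Its flat top is a black tray, floor 86 mm above the bench, inside 82 x 68 mm, with a 5 mm rim
- pump_c_knob (a point): centre of the round blue knob (26 mm diameter, 24 mm long along the shaft axis) on the front end of this pump's steel shaft; axes as the pump's. With the shaft home the knob's rear face stands 36 mm before the bearing boss, and its centre 98 mm before the pump's origin. It can be gripped from above across its diameter; both sides are free
- pump_c_shaft (a joint): axial position of this pump's shaft in m: 0 = fully home against the inner stop, growing as it is drawn out along the pump's -x to its outer stop. It drags with about 3 N of friction, stays where it is left, and starts somewhere between the stops. In a sound pump the whole travel between the stops is 12 mm, in the worn one 26 mm
- pump_d: heavy grey pump head (6 kg) standing on the bench (it slides only under more than about 30 N), one of up to four alike (three or four are there; None if this one is not); base 94 x 74 mm, 91 mm high. Origin at the centre of its underside on the bench, z up, its shaft points along its own -x, axis 50 mm above the bench. Its flat top is a black tray, floor 86 mm above the bench, inside 82 x 68 mm, with a 5 mm rim
- pump_d_knob (a point): centre of the round blue knob (26 mm diameter, 24 mm long along the shaft axis) on the front end of this pump's steel shaft; axes as the pump's. With the shaft home the knob's rear face stands 36 mm before the bearing boss, and its centre 98 mm before the pump's origin. It can be gripped from above across its diameter; both sides are free
- pump_d_shaft (a joint): axial position of this pump's shaft in m: 0 = fully home against the inner stop, growing as it is drawn out along the pump's -x to its outer stop. It drags with about 3 N of friction, stays where it is left, and starts somewhere between the stops. In a sound pump the whole travel between the stops is 12 mm, in the worn one 26 mm
- guard: fixed clear guard over a drive shaft: a clear roof 140 mm deep and 346 mm wide, underside 66 mm and top 71 mm above the bench, on two grey side plates (12 mm thick, centred 165 mm to either side), open at front and back; the drive shaft under the roof lies 50 to 64 mm above the bench, 118 mm behind the front edge. Origin on the bench below the middle of its front edge, x runs under the guard away from the robot, y to the left
- marker_center (a point): centre of the loose red out-of-service marker, 24 mm above its underside: a square foot 44 x 44 x 12 mm with an upright fin on it, 38 mm long along its x, 12 mm thick along its y, up to 47 mm above the underside; 80 g; z up. It starts standing on the bench under the guard
- rod_grip (a point): grip point of the loose hooked rod (0.2 kg), in its orange handle, 42 mm above its underside, where its foot stands: the handle is 50 mm along x, 18 mm thick along y and reaches 61 mm above the underside, on a black foot 60 x 40 x 6 mm. A 10 mm thick steel rod, axis 8 mm above the underside, runs from the handle along +x to 165 mm from the grip point and there bends square to +y in a hook 60 mm long. z up
- rod_mid (a point): point on the rod's axis 82.5 mm along +x from the handle's middle, 8 mm above the underside; axes as the rod's
- mat_top (a point): centre of the upper face of the fixed green mat, 110 mm (x) by 290 mm (y), 3 mm thick; the rod starts lying on it, handle towards the mat's -y end, rod along the mat's +y, hook towards the mat's -x, rod's grip point 20 mm in x and -90 mm in y from the mat's centre
- lab_timer: bystander: white lab timer 64 x 62 x 20 mm, origin under its centre
- white_carton: bystander: small white carton 100 x 50 x 36 mm, origin under its centre
- reagent_bottle: bystander: white bottle with red cap, 44 mm diameter, 74 mm high, origin under its centre

How it is judged:
By the outcome, as a careful person would: the job done as asked, in the order asked, and still so for the second after the job is handed in, with the robot touching nothing.
Of pump_a, pump_b, pump_d only 2 to 3 are there at a start; the rules pass over those that are not, and their reading is None.
At some moment in a run one of marker, rod may be knocked a few centimetres aside while the robot is not near it.
Once in a run the grip may slacken for a moment while it holds something.
It also fails if it takes over 210 s, if anything falls off the work surface, if the arm or the gripper's body presses on something with over 40 N, if the wrist force passes 120 N, or if a joint passes its speed limit or range.

## Working session

There is one attempt and no reset: what is moved stays moved. The work goes in short steps, Python scripts to look and compute and a shell command to move; the robot and the scene stay as the last step left them, time stands still between calls to the robot, and variables do not carry over. Pictures are saved under pics/ and viewed, about 12 in all and at most 16, crops included, and the job is handed in when it is done.

```bash
mkdir -p pics; python3 - <<'E'
from workcell import env, grab_frame, camera_params, spotter
import cv2,numpy as np
print(env.state()['time_s'])
for c in ("scene","top"):
    im=grab_frame(c); cv2.imwrite(f"pics/{c}0.png",cv2.resize(im[...,::-1],(800,600),interpolation=cv2.INTER_CUBIC))
    p=camera_params(c); R=cv2.Rodrigues(p["rvec"])[0]; print(c,p["K"][0][0],(-R.T@np.array(p["tvec"]).ravel()).round(),R[2].round(2))
    for q in ("pump_a","pump_a_knob","guard","marker_center","rod_grip","lab_timer","white_carton","reagent_bottle"):
        print(q,[(np.round(d["box"]).astype(int).tolist(),round(d["conf"],2)) for d in spotter.look_for(q,c)][:5])
print(env.state()['time_s'])
E
```

```text
0.0
scene 376.03269824726556 [-185. -574.  593.] [ 0.7  0.5 -0.5]
pump_a [([227, 161, 51, 48], 0.79), ([308, 192, 57, 50], 0.77), ([268, 178, 50, 46], 0.69)]
pump_a_knob [([287, 164, 16, 13], 0.24)]
guard [([160, 134, 100, 54], 0.63)]
marker_center [([193, 160, 16, 12], 0.72)]
rod_grip [([128, 190, 61, 24], 0.7)]
lab_timer [([246, 237, 31, 24], 0.61)]
white_carton [([326, 187, 38, 12], 0.53)]
reagent_bottle [([288, 162, 12, 17], 0.57)]
top 379.55506485942374 [516. -71. 995.] [ 0.03  0.02 -1.  ]
pump_a [([334, 153, 45, 73], 0.66), ([276, 145, 41, 67], 0.57)]
pump_a_knob []
guard [([69, 104, 152, 63], 0.86)]
marker_center [([223, 142, 42, 68], 0.74)]
rod_grip [([108, 228, 86, 26], 0.65)]
lab_timer [([286, 234, 26, 27], 0.64), ([223, 137, 39, 72], 0.38)]
white_carton [([310, 119, 43, 25], 0.9)]
reagent_bottle [([255, 112, 21, 19], 0.59)]
0.9
```

View pics/top0.png

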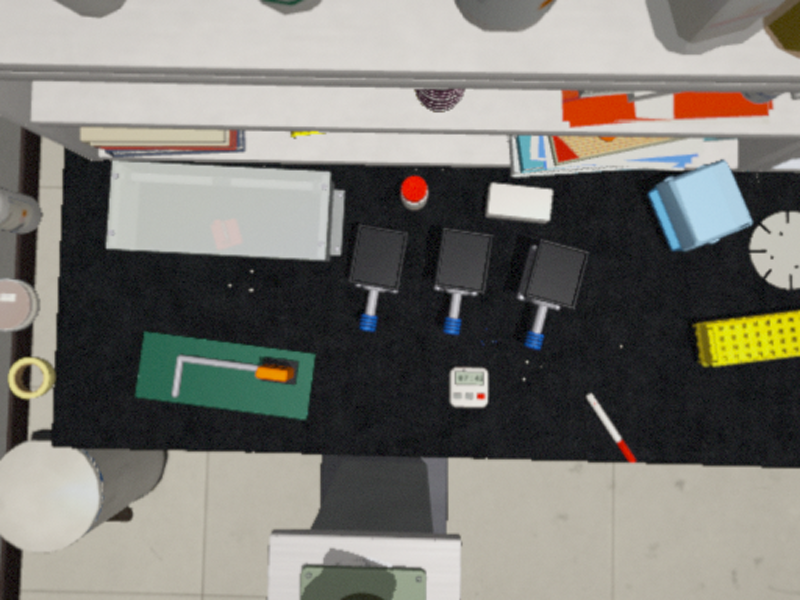

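View pics/scene0.png

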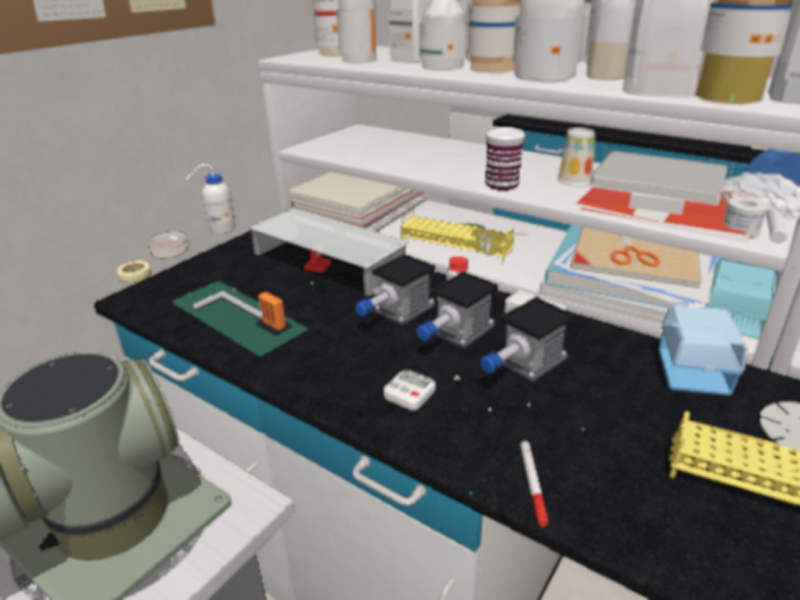

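Top view (800-px scale): guard at left with the marker at (227,233), mat with the rod (handle at 275,371, hook at 177,395), and three pumps with knobs at (369,323), (453,325) and (535,340). The bottle, carton and timer are clear of these.

```bash
cat > h.py <<'E'
from workcell import env, grab_frame, camera_params, spotter
import cv2,numpy as np
def ray(p,uv):
    K=np.array(p["K"],float);R=cv2.Rodrigues(np.array(p["rvec"],float))[0];t=np.array(p["tvec"],float).ravel()
    n=cv2.undistortPoints(np.array(uv,float).reshape(-1,1,2),K,np.array(p["dist"],float)).reshape(-1,2)
    d=np.c_[n,np.ones(len(n))]@R; return -R.T@t,d
def plane(p,uv,z):
    c,d=ray(p,uv); return c+d*((z-c[2])/d[:,2])[:,None]
def proj(p,X):
    return cv2.projectPoints(np.array(X,float).reshape(-1,1,3),np.array(p["rvec"],float),np.array(p["tvec"],float),np.array(p["K"],float),np.array(p["dist"],float))[0].reshape(-1,2)
def blobs(mask,amin=15):
    n,l,s,c=cv2.connectedComponentsWithStats(mask.astype(np.uint8)); return [(c[i].round(1),s[i].tolist()) for i in range(1,n) if s[i][4]>=amin]
def hsv(im): return cv2.cvtColor(im,cv2.COLOR_RGB2HSV)
def blue(im): h=hsv(im); return (h[...,0]>100)&(h[...,0]<128)&(h[...,1]>150)&(h[...,2]>60)
E
python3 - <<'E'
from h import *
p=camera_params("top"); im=cv2.imread("pics/top0.png"); im=cv2.resize(im,(512,384),interpolation=cv2.INTER_AREA)[...,::-1]
for c,s in blobs(blue(im)): print("blue",c,s,plane(p,[c],52).round(1))
s=.64
def P(n,pts,z):
    q=plane(p,np.array(pts)*s,z)[:,:2]; print(n,q.round().tolist(),q.mean(0).round(1)); return q
for n,t in (("L",[(357,226),(408,229),(399,293),(350,287)]),("M",[(441,229),(492,234),(486,294),(434,289)]),("R",[(538,241),(588,250),(572,308),(520,299)])):
    q=P(n,t,91); d=(q[0]+q[1]-q[2]-q[3]); print("yaw",np.degrees(np.arctan2(d[1],d[0])))
P("guard",[(107,248),(326,260),(332,173),(113,163)],71)
P("mat",[(144,332),(315,354),(305,419),(135,396)],3)
P("rod elbow, hook end",[(180,360),(175,394)],11)
P("handle top",[(275,373)],64)
P("marker top",[(227,233)],30)
P("timer",[(468,388)],10); P("bottle",[(414,190)],74); P("carton",[(519,202)],36)
E
```

```text
blue [235.4 206.6] [230, 201, 12, 12, 113] [[501.3  -0.7  52. ]]
blue [289.  208.6] [283, 203, 13, 12, 110] [[ 499.4 -133.8   52. ]]
blue [341.6 217.8] [336, 212, 13, 12, 111] [[ 479.7 -263.9   52. ]]
L [[650.0, 17.0], [647.0, -62.0], [548.0, -50.0], [556.0, 25.0]] [600.2 -17.5]
yaw -5.908743923209657
M [[648.0, -112.0], [642.0, -190.0], [550.0, -183.0], [556.0, -103.0]] [ 598.7 -147. ]
yaw -5.0434997533936405
R [[632.0, -260.0], [620.0, -336.0], [531.0, -313.0], [543.0, -234.0]] [ 581.8 -285.7]
yaw -15.364550084954924
guard [[610.0, 411.0], [598.0, 66.0], [736.0, 60.0], [744.0, 407.0]] [672.  235.9]
mat [[477.0, 379.0], [446.0, 90.0], [338.0, 104.0], [370.0, 390.0]] [407.7 240.5]
rod elbow, hook end [[432.0, 313.0], [376.0, 319.0]] [403.7 316.3]
handle top [[420.0, 142.0]] [419.5 142.2]
marker top [[643.0, 236.0]] [642.9 235.8]
timer [[397.0, -166.0]] [ 397.1 -165.6]
bottle [[711.0, -69.0]] [710.6 -69.4]
carton [[702.0, -240.0]] [ 702.2 -239.9]
```

```bash
python3 - <<'E'
from h import *
s=env.state(); print(s["ee_rot"],s["force"],s["gripper_width"],env.hold_point_z)
p=camera_params("wrist");R=cv2.Rodrigues(p["rvec"])[0];print(p["K"],(-R.T@np.array(p["tvec"]).ravel()).round(),R.round(2).tolist())
E
```

```text
[ 1.79997379e+02 -5.92761277e-04  1.64484585e+02] [-0.44415281 -0.59700548 -0.84558987] 91.20516568420202 -18.8
[[293.13948815   0.         251.7011952 ]
 [  0.         293.13948815 190.16577074]
 [  0.           0.           1.        ]] [ 89. 572. 384.] [[0.27, 0.96, 0.0], [0.94, -0.26, 0.24], [0.23, -0.06, -0.97]]
```

```bash
python3 -m jog '0 0 1.5 12.25 -27.4 2.25 1;0 0 1.5 12.25 -27.4 2.25 1;0 0 1.5 12.25 -27.4 2.25 1;0 0 1.5 12.25 -27.4 2.25 1;0 0 1.5 12.25 -27.4 2.25 1' 15
python3 -m jog '0 0 0 6.5 -14.6 1.2 1;0 0 0 6.5 -14.6 1.2 1;0 0 0 6.5 -14.6 1.2 1;0 0 0 6.5 -14.6 1.2 1;0 0 0 6.5 -14.6 1.2 1'
```

```text
time_s: 1.52
ee_pos: [281.5, 267.9, 237.8]
ee_rot: [180.0, 0.1, 172.0]
force: [1.5, -0.0, -0.1]
gripper_width: 91.4
time_s: 2.15
ee_pos: [408.3, -17.2, 261.3]
ee_rot: [180.0, 0.1, 172.0]
force: [0.4, -0.1, -1.1]
gripper_width: 91.2
```

```bash
python3 -m jog '0 0 0 1.6 -4.4 0 1;0 0 0 1.6 -4.4 0 1;0 0 0 1.6 -4.4 0 1;0 0 0 1.6 -4.4 0 1'
python3 - <<'E'
from h import *
p=camera_params("wrist"); im=grab_frame("wrist"); cv2.imwrite("pics/w1.png",im[...,::-1])
for c,s in blobs(blue(im),100): print("blue",c,s,plane(p,[c],52).round(1))
for d in spotter.trace("pump_a","wrist"):
    m=d["region"]; print(d["conf"],d["box"])
E
```

```text
time_s: 2.65
ee_pos: [447.3, -124.6, 260.5]
ee_rot: [179.9, -0.1, 172.0]
force: [1.2, -1.1, -0.3]
gripper_width: 91.3
blue [349.5 198.2] [339, 189, 21, 22, 349] [[ 5.034e+02 -1.000e-01  5.200e+01]]
blue [151.8 205.5] [144, 199, 21, 17, 205] [[ 476.5 -263.9   52. ]]
blue [250.7 210.8] [241, 201, 20, 21, 369] [[ 502.5 -133.3   52. ]]
0.87 [145.5, 203.1, 42.0, 103.1]
0.66 [219.4, 202.4, 64.3, 105.5]
0.6 [307.7, 189.7, 49.3, 103.0]
```

View pics/w1.png

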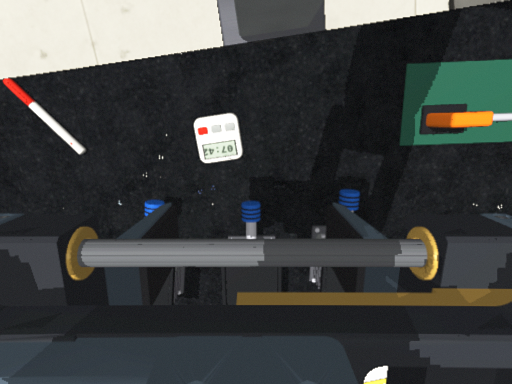

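The wrist view shows the knobs at (349,198), (251,211) and (152,206), with the fingers hiding the pump bodies. I'll move forward so the camera sees the pumps.

```bash
python3 -m jog '0 0 0 5 0 1 1;0 0 0 5 0 1 1;0 0 0 5 0 1 1;0 0 0 5 0 1 1'
python3 - <<'E'
from h import *
p=camera_params("wrist"); im=grab_frame("wrist"); cv2.imwrite("pics/w2.png",im[...,::-1])
for c,s in blobs(blue(im),100): print("blue",c,s,plane(p,[c],52).round(1))
E
```

```text
time_s: 3.25
ee_pos: [571.9, -123.8, 285.4]
ee_rot: [180.0, -0.1, 172.1]
force: [-0.7, 0.3, 0.3]
gripper_width: 91.6
blue [336.6 107.3] [326, 101, 22, 14, 261] [[508.5  -1.4  52. ]]
blue [138.7 115.9] [128, 106, 22, 21, 368] [[ 483.5 -262.8   52. ]]
blue [237.  117.3] [227, 108, 21, 20, 350] [[ 503.  -133.7   52. ]]
```

View pics/w2.png

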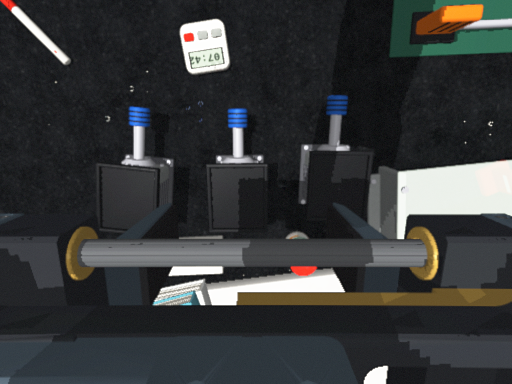

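Tray fronts: (96,164)–(158,170), (208,167)–(267,165) and (308,149)–(372,151). All three shafts are visible.

```bash
python3 - <<'E'
from h import *
p=camera_params("wrist")
im=cv2.imread("pics/w2.png")[...,::-1]
h=hsv(im)
for n,f,(u0,u1,v0,v1) in (("L",[(308,149),(372,151),(310,205)],(320,350,116,143)),("M",[(208,167),(267,165),(207,231)],(225,250,131,153)),("R",[(96,164),(158,170),(95,228)],(127,152,128,151))):
    q=plane(p,f,91); d=q[0]-q[1]; e=q[2]-q[0]
    pts=[]
    for v in range(v0,v1):
        m=np.where(h[v,u0:u1,2]>90)[0]
        if len(m): pts.append((u0+m.mean(),v))
    w=plane(p,pts,52); g=np.polyfit(w[:,0],w[:,1],1)
    print(n,q[:,:2].round().tolist(),"len",np.linalg.norm(d).round(),"yaw front",np.degrees(np.arctan2(d[1],d[0])).round(1)-90,"side",np.degrees(np.arctan2(e[1],e[0])).round(1),"shaft",np.degrees(np.arctan(g[0])).round(1))
E
```

```text
L [[553.0, -51.0], [566.0, 27.0], [625.0, -55.0]] len 79.0 yaw front -189.8 side -3.2 shaft -8.3
M [[558.0, -177.0], [565.0, -104.0], [642.0, -193.0]] len 74.0 yaw front -186.0 side -10.8 shaft -8.0
R [[535.0, -315.0], [553.0, -240.0], [617.0, -338.0]] len 77.0 yaw front -193.5 side -16.0 shaft -13.4
```

```bash
python3 -m jog '0 0 0.2 -2.8 -0.4 -7 1;0 0 0.2 -2.8 -0.4 -7 1;0 0 0.2 -2.8 -0.4 -7 1;0 0 0.2 -2.8 -0.4 -7 1;0 0 0.2 -2.8 -0.4 -7 1'
python3 - <<'E'
from h import *
p=camera_params("wrist"); im=grab_frame("wrist")
for c,s in blobs(blue(im),60): print("blue",c,s,plane(p,[c],52).round(1))
E
```

```text
time_s: 3.92
ee_pos: [504.5, -135.5, 113.1]
ee_rot: [-180.0, 0.3, 173.0]
force: [-0.2, 0.5, 0.3]
gripper_width: 91.0
blue [419.5 170.5] [401, 165, 38, 12, 379] [[ 4.957e+02 -1.000e-01  5.200e+01]]
blue [418.  180.3] [399, 175, 39, 10, 214] [[503.6  -1.1  52. ]]
blue [ 95.5 182.3] [75, 177, 37, 14, 305] [[ 473.8 -257.8   52. ]]
blue [254.2 186.8] [238, 181, 32, 14, 253] [[ 493.  -131.8   52. ]]
blue [415.6 186.7] [398, 182, 38, 10, 133] [[508.7  -2.9  52. ]]
blue [404.7 193.7] [397, 189, 18, 10, 85] [[513.5 -11.5  52. ]]
blue [102.6 193.6] [88, 190, 24, 8, 87] [[ 483.6 -254.5   52. ]]
blue [253.4 198.4] [238, 194, 32, 9, 171] [[ 502.6 -133.6   52. ]]
blue [102.3 201.1] [89, 197, 23, 9, 87] [[ 489.8 -256.3   52. ]]
blue [254.4 205.8] [238, 202, 32, 8, 148] [[ 509.  -133.6   52. ]]
blue [100.8 207.4] [80, 204, 32, 7, 79] [[ 494.9 -258.8   52. ]]
blue [253.4 212.6] [238, 209, 32, 7, 156] [[ 514.7 -135.1   52. ]]
```

```bash
python3 -m jog '0 0 0 0 0.08 -1.7 1;0 0 0 0 0.08 -3.28 1;0 0 0 0 0.08 -3.28 1;0 0 0 0 0.08 -3.28 0.2;0 0 0 0 0.08 -3.28 0.2' 15
python3 -m jog '0 0 0 0 0 0 0.1;0 0 0 0 0 0 0.1;0 0 0 0 0 0 0.1;0 0 0 0 0 0 0.1' 15
```

```text
time_s: 4.6
ee_pos: [504.7, -133.6, 30.9]
ee_rot: [-180.0, 0.3, 173.0]
force: [-0.5, -0.1, -0.0]
gripper_width: 73.9
time_s: 5.1
ee_pos: [502.7, -133.1, 28.7]
ee_rot: [180.0, -0.0, 173.0]
force: [-0.2, 0.2, 0.4]
gripper_width: 34.1
```

```bash
python3 -m jog '0 0 0 0 0 0 0;0 0 0 0 0 0 0;0 0 0 0 0 0 0' 15
python3 -m jog '0 0 0 -0.08 0.01 0 0;0 0 0 -0.16 0.02 0 0;0 0 0 -0.24 0.03 0 0' 15
python3 -m jog '0 0 0 -0.08 0.01 0 0;0 0 0 -0.16 0.02 0 0;0 0 0 -0.24 0.03 0 0' 15
```

```text
time_s: 5.48
ee_pos: [502.6, -133.6, 28.7]
ee_rot: [-180.0, -0.0, 173.0]
force: [-0.8, -5.4, -0.3]
gripper_width: 25.0
time_s: 5.85
ee_pos: [498.1, -133.0, 28.7]
ee_rot: [-180.0, 0.2, 173.0]
force: [2.0, -4.9, -3.6]
gripper_width: 25.7
time_s: 6.22
ee_pos: [494.6, -132.6, 28.9]
ee_rot: [-179.9, 0.5, 173.0]
force: [9.4, -5.6, -10.8]
gripper_width: 25.4
```

```bash
python3 -m jog '0 0 0 0 0 0 0;0 0 0 0 0 0 0' 15
python3 -m jog '0 0 0 -0.08 0.01 0 0;0 0 0 -0.16 0.02 0 0' 15
python3 -m jog '0 0 0 -0.08 0.01 0 0;0 0 0 -0.16 0.02 0 0' 15
```

```text
time_s: 6.48
ee_pos: [494.6, -132.6, 28.8]
ee_rot: [-179.9, 0.5, 173.0]
force: [7.8, -5.1, -8.8]
gripper_width: 25.2
time_s: 6.72
ee_pos: [494.2, -132.6, 29.2]
ee_rot: [-179.9, 0.9, 172.9]
force: [16.0, -4.2, -14.7]
gripper_width: 25.0
time_s: 6.98
ee_pos: [492.6, -132.4, 30.1]
ee_rot: [-179.9, 1.2, 172.9]
force: [19.0, -2.9, -11.5]
gripper_width: 25.3
```

```bash
python3 -m jog '0 0 0 0 0 0 1;0 0 0 0 0 0 1;0 0 0 0 0 0 1;0 0 0 0 0 0 1;0 0 0 0 0 2.8 1' 15
python3 -m jog '0 0 0 0 0 0.8 1;0 0 -1.3 -0.5 -5.2 0.8 1;0 0 -1.3 -0.5 -5.2 0.8 1;0 0 -1.3 -0.5 -5.2 0.8 1;0 0 -1.3 -0.5 -5.2 0.8 1' 15
python3 - <<'E'
from h import *
print(env.state()["ee_pos"])
p=camera_params("wrist"); im=grab_frame("wrist"); cv2.imwrite("pics/w3.png",im[...,::-1])
print(plane(p,[(b[1][0]+b[1][2]/2,b[1][1]+b[1][3]/2) for b in blobs(cv2.morphologyEx(blue(im).astype(np.uint8),cv2.MORPH_CLOSE,np.ones((11,11))),100)],52).round(1))
E
```

```text
time_s: 7.6
ee_pos: [479.3, -129.6, 88.2]
ee_rot: [179.9, -0.6, 173.0]
force: [1.8, -0.3, -0.4]
gripper_width: 72.3
time_s: 8.22
ee_pos: [469.8, -260.4, 110.9]
ee_rot: [179.9, -0.1, 166.4]
force: [-1.4, -0.7, 1.1]
gripper_width: 91.2
[ 469.75557644 -260.40795719  110.9335319 ]
[[ 495.1 -133.1   52. ]
 [ 483.2 -262.5   52. ]]
```

```bash
python3 -m jog '0 0 0 0.44 -0.1 -1.5 1;0 0 0 0.44 -0.1 -3.2 1;0 0 0 0.44 -0.1 -3.2 1;0 0 0 0.44 -0.1 -3.2 0.2;0 0 0 0.44 -0.1 -3.2 0' 15
python3 -m jog '0 0 0 0 0 0 0;0 0 0 0 0 0 0;0 0 0 0 0 0 0;0 0 0 0 0 0 0;0 0 0 0 0 0 0'
python3 -m jog '0 0 0 0 0 0 0;0 0 0 0 0 0 0'
python3 -m jog '0 0 0 -0.08 0.02 0 0;0 0 0 -0.16 0.04 0 0;0 0 0 -0.24 0.06 0 0'
python3 -m jog '0 0 0 -0.08 0.02 0 0;0 0 0 -0.16 0.04 0 0'
```

```text
time_s: 8.9
ee_pos: [482.5, -263.3, 33.1]
ee_rot: [-180.0, 0.2, 166.5]
force: [-0.5, -0.1, -0.2]
gripper_width: 74.0
time_s: 9.52
ee_pos: [481.2, -263.2, 31.2]
ee_rot: [-180.0, -0.0, 166.5]
force: [-0.5, 0.4, 0.9]
gripper_width: 25.3
time_s: 9.78
ee_pos: [481.2, -263.2, 31.2]
ee_rot: [180.0, -0.0, 166.5]
force: [-0.2, 0.1, -0.4]
gripper_width: 25.2
time_s: 10.15
ee_pos: [475.5, -261.8, 31.2]
ee_rot: [-180.0, 0.1, 166.5]
force: [3.6, -0.8, -2.6]
gripper_width: 25.5
time_s: 10.4
ee_pos: [471.2, -260.7, 31.3]
ee_rot: [-180.0, 0.0, 166.5]
force: [3.2, -2.0, -2.6]
gripper_width: 25.5
```

```bash
python3 -m jog '0 0 0 -0.08 0.02 0 0;0 0 0 -0.16 0.04 0 0'
python3 -m jog '0 0 0 -0.08 0.02 0 0;0 0 0 -0.16 0.04 0 0'
python3 -m jog '0 0 0 -0.08 0.02 0 0;0 0 0 -0.16 0.04 0 0'
```

```text
time_s: 10.65
ee_pos: [467.1, -259.7, 31.2]
ee_rot: [-180.0, 0.0, 166.5]
force: [3.3, -1.1, -2.8]
gripper_width: 25.5
time_s: 10.9
ee_pos: [464.0, -258.9, 31.3]
ee_rot: [-180.0, 0.1, 166.5]
force: [-0.0, -0.9, 0.2]
gripper_width: 26.0
time_s: 11.15
ee_pos: [459.8, -257.9, 31.6]
ee_rot: [-180.0, 0.1, 166.5]
force: [6.6, -2.7, -2.9]
gripper_width: 25.5
```

```bash
python3 -m jog '0 0 0 -0.08 0.02 0 0;0 0 0 -0.16 0.04 0 0'
python3 -m jog '0 0 0 -0.08 0.02 0 0;0 0 0 -0.16 0.04 0 0'
python3 - <<'E'
from h import *
p=camera_params("top"); im=grab_frame("top"); cv2.imwrite("pics/t2.png",cv2.resize(im[...,::-1],(800,600)))
p=camera_params("wrist"); im=grab_frame("wrist"); cv2.imwrite("pics/w4.png",im[...,::-1])
E
```

```text
time_s: 11.4
ee_pos: [459.8, -257.9, 31.7]
ee_rot: [-180.0, 0.6, 166.4]
force: [14.9, -1.7, -11.3]
gripper_width: 25.5
time_s: 11.65
ee_pos: [458.6, -257.7, 32.1]
ee_rot: [-179.9, 0.9, 166.4]
force: [19.9, -1.5, -10.5]
gripper_width: 25.7
```

View pics/w4.png

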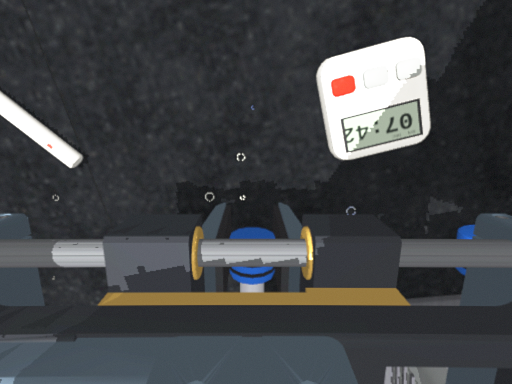

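Knob still held at the front stop (252,255 between the fingers). It moved over 22 mm, so the right-hand pump is the worn one. Next I release it and go to the left pump.

```bash
python3 -m jog '0 0 0 0 0 0 1;0 0 0 0 0 0 1;0 0 0 0 0 0 1;0 0 0 0 0 0 1;0 0 0 0 0 2.4 1' 15
python3 -m jog '0 0 0 0 0 0.8 1;0 0 0.9 2.1 10.2 0.8 1;0 0 0.9 2.1 10.2 0.8 1;0 0 0.9 2.1 10.2 0.8 1;0 0 0.9 2.1 10.2 0.8 1' 15
python3 -m jog '0 0 0 0 0 0 1;0 0 0 0 0 0 1'
python3 - <<'E'
from h import *
p=camera_params("wrist"); im=grab_frame("wrist"); cv2.imwrite("pics/w5.png",im[...,::-1])
print(plane(p,[(b[1][0]+b[1][2]/2,b[1][1]+b[1][3]/2) for b in blobs(cv2.morphologyEx(blue(im).astype(np.uint8),cv2.MORPH_CLOSE,np.ones((11,11))),100)],52).round(1))
E
```

```text
time_s: 12.38
ee_pos: [448.1, -253.9, 88.2]
ee_rot: [179.8, -0.6, 166.5]
force: [1.1, 0.0, 0.2]
gripper_width: 72.8
time_s: 13.0
ee_pos: [501.6, -9.0, 111.4]
ee_rot: [180.0, 0.0, 171.0]
force: [0.6, -0.7, 0.4]
gripper_width: 91.0
time_s: 13.25
ee_pos: [501.3, -11.0, 111.1]
ee_rot: [-180.0, -0.0, 171.0]
force: [-0.1, 0.2, 0.3]
gripper_width: 91.4
[[ 5.051e+02  1.000e-01  5.200e+01]
 [ 4.952e+02 -1.311e+02  5.200e+01]]
```

```bash
python3 -m jog '0 0 0 0.1 0.43 -1.5 1;0 0 0 0.1 0.43 -3.2 1;0 0 0 0.1 0.43 -3.2 1;0 0 0 0.1 0.43 -3.2 0.2;0 0 0 0.1 0.43 -3.2 0' 15
python3 -m jog '0 0 0 0 0 0 0;0 0 0 0 0 0 0;0 0 0 0 0 0 0;0 0 0 0 0 0 0;0 0 0 0 0 0 0'
python3 -m jog '0 0 0 0 0 0 0;0 0 0 0 0 0 0'
python3 -m jog '0 0 0 -0.08 0.012 0 0;0 0 0 -0.16 0.025 0 0'
python3 -m jog '0 0 0 -0.08 0.012 0 0;0 0 0 -0.16 0.025 0 0'
python3 -m jog '0 0 0 -0.08 0.012 0 0;0 0 0 -0.16 0.025 0 0'
```

```text
time_s: 13.92
ee_pos: [505.5, -0.6, 32.9]
ee_rot: [180.0, 0.2, 170.9]
force: [0.8, -0.5, 0.9]
gripper_width: 74.0
time_s: 14.55
ee_pos: [504.0, -0.5, 31.2]
ee_rot: [-179.9, -0.0, 171.0]
force: [0.5, -0.1, 0.7]
gripper_width: 25.3
time_s: 14.8
ee_pos: [504.0, -0.4, 31.2]
ee_rot: [-180.0, -0.0, 171.0]
force: [-0.3, -3.4, -0.3]
gripper_width: 25.6
time_s: 15.05
ee_pos: [501.3, 0.1, 31.3]
ee_rot: [-180.0, 0.2, 171.0]
force: [2.0, -5.0, -2.0]
gripper_width: 25.7
time_s: 15.3
ee_pos: [497.2, 0.7, 31.2]
ee_rot: [-180.0, 0.1, 171.0]
force: [2.3, -4.8, -2.6]
gripper_width: 25.3
time_s: 15.55
ee_pos: [496.4, 0.8, 31.4]
ee_rot: [-180.0, 0.5, 171.0]
force: [10.8, -8.1, -11.8]
gripper_width: 25.4
```

```bash
python3 -m jog '0 0 0 -0.08 0.012 0 0;0 0 0 -0.16 0.025 0 0'
python3 -m jog '0 0 0 -0.08 0.012 0 0;0 0 0 -0.08 0.012 0 0'
```

```text
time_s: 15.8
ee_pos: [495.9, 1.6, 31.7]
ee_rot: [179.9, 0.9, 171.0]
force: [16.0, -6.5, -14.3]
gripper_width: 25.3
time_s: 16.05
ee_pos: [495.0, 1.8, 32.2]
ee_rot: [179.9, 1.1, 171.0]
force: [15.9, -6.1, -13.2]
gripper_width: 25.5
```

```bash
python3 - <<'E'
from h import *
p=camera_params("top"); im=grab_frame("top"); cv2.imwrite("pics/t3.png",im[...,::-1])
for c,s in blobs(blue(im)): print("blue",c,s,plane(p,[c],52).round(1))
E
python3 -m jog '0 0 0 0.2 -0.03 0 0;0 0 0 0.3 -0.045 0 0;0 0 0 0.4 -0.06 0 0'
python3 -m jog '0 0 0 0.08 -0.012 0 0;0 0 0 0.16 -0.025 0 0;0 0 0 0.24 -0.037 0 0'
python3 -m jog '0 0 0 0.08 -0.012 0 0;0 0 0 0.16 -0.025 0 0'
```

```text
blue [288.6 211.8] [283, 206, 12, 12, 107] [[ 491.5 -132.9   52. ]]
blue [339.7 224.7] [334, 219, 13, 12, 111] [[ 462.6 -259.4   52. ]]
time_s: 16.48
ee_pos: [495.2, 1.7, 31.8]
ee_rot: [180.0, -0.1, 171.0]
force: [-4.7, -0.5, 9.6]
gripper_width: 25.5
time_s: 16.85
ee_pos: [500.5, 0.8, 31.8]
ee_rot: [180.0, -0.2, 171.0]
force: [-2.3, -0.4, 9.0]
gripper_width: 25.3
time_s: 17.1
ee_pos: [504.5, 0.2, 31.9]
ee_rot: [180.0, -0.2, 171.0]
force: [-3.9, -1.5, 8.2]
gripper_width: 25.5
```

```bash
python3 -m jog '0 0 0 0.08 -0.012 0 0;0 0 0 0.16 -0.025 0 0'
python3 -m jog '0 0 0 0.08 -0.012 0 0;0 0 0 0.16 -0.025 0 0'
python3 -m jog '0 0 0 0.08 -0.012 0 0;0 0 0 0.16 -0.025 0 0'
```

```text
time_s: 17.35
ee_pos: [506.8, -0.2, 31.7]
ee_rot: [180.0, -0.4, 171.0]
force: [-10.1, 1.4, 13.3]
gripper_width: 25.4
time_s: 17.6
ee_pos: [507.1, -0.3, 31.3]
ee_rot: [-180.0, -0.8, 170.9]
force: [-14.4, 2.6, 17.2]
gripper_width: 25.2
time_s: 17.85
ee_pos: [508.3, -0.5, 30.5]
ee_rot: [-180.0, -1.2, 170.9]
force: [-17.8, 3.9, 13.8]
gripper_width: 25.4
```

```bash
python3 -m jog '0 0 0 0 0 0 1;0 0 0 0 0 0 1;0 0 0 0 0 0 1;0 0 0 0 0 0 1;0 0 0 0 0 2.4 1' 15
python3 -m jog '0 0 0 0 0 0.8 1;0 0 0.4 -0.92 -5.24 0.8 1;0 0 0.4 -0.92 -5.24 0.8 1;0 0 0.4 -0.92 -5.24 0.8 1;0 0 0.4 -0.92 -5.24 0.8 1' 15
python3 -m jog '0 0 0 0 0 0 1'
```

```text
time_s: 18.48
ee_pos: [515.0, -2.0, 88.1]
ee_rot: [-179.9, -0.6, 171.0]
force: [1.1, 0.4, 0.5]
gripper_width: 72.5
time_s: 19.1
ee_pos: [495.1, -133.2, 111.1]
ee_rot: [180.0, -0.0, 172.9]
force: [0.6, 0.1, -0.1]
gripper_width: 91.5
time_s: 19.23
ee_pos: [495.4, -131.9, 111.1]
ee_rot: [180.0, -0.0, 173.1]
force: [-0.0, 0.2, 0.2]
gripper_width: 91.4
```

```bash
python3 -m jog '0 0 0 0 -0.03 -1.5 1;0 0 0 0 -0.03 -3.2 1;0 0 0 0 -0.03 -3.2 1;0 0 0 0 -0.03 -3.2 0.2;0 0 0 0 -0.03 -3.2 0' 15
python3 -m jog '0 0 0 0 0 0 0;0 0 0 0 0 0 0;0 0 0 0 0 0 0;0 0 0 0 0 0 0;0 0 0 0 0 0 0'
python3 -m jog '0 0 0 0 0 0 0;0 0 0 0 0 0 0'
python3 -m jog '0 0 0 0.08 -0.01 0 0;0 0 0 0.16 -0.02 0 0;0 0 0 0.24 -0.03 0 0;0 0 0 0.32 -0.04 0 0'
python3 -m jog '0 0 0 0.08 -0.01 0 0;0 0 0 0.16 -0.02 0 0'
python3 -m jog '0 0 0 0.08 -0.01 0 0;0 0 0 0.16 -0.02 0 0'
python3 -m jog '0 0 0 0.08 -0.01 0 0;0 0 0 0.16 -0.02 0 0'
```

```text
time_s: 19.85
ee_pos: [496.6, -133.9, 32.9]
ee_rot: [-180.0, 0.2, 173.0]
force: [0.4, -0.3, -0.1]
gripper_width: 74.4
time_s: 20.48
ee_pos: [495.1, -133.1, 31.2]
ee_rot: [179.9, -0.0, 172.9]
force: [-0.1, 1.2, 1.0]
gripper_width: 25.1
time_s: 20.72
ee_pos: [495.1, -133.2, 31.2]
ee_rot: [179.9, -0.0, 173.0]
force: [1.1, 5.1, 0.6]
gripper_width: 25.4
time_s: 21.22
ee_pos: [501.6, -134.0, 31.1]
ee_rot: [179.9, -0.2, 173.0]
force: [-2.8, 4.7, 3.8]
gripper_width: 25.5
time_s: 21.48
ee_pos: [505.7, -134.5, 31.1]
ee_rot: [179.9, -0.2, 173.0]
force: [-2.3, 4.2, 3.4]
gripper_width: 25.5
time_s: 21.72
ee_pos: [507.0, -134.7, 31.0]
ee_rot: [179.9, -0.5, 173.0]
force: [-9.7, 4.8, 11.6]
gripper_width: 25.7
time_s: 21.98
ee_pos: [507.3, -134.6, 30.7]
ee_rot: [179.9, -1.0, 173.0]
force: [-16.3, 4.8, 13.2]
gripper_width: 25.3
```

```bash
python3 -m jog '0 0 0 0 0 0 1;0 0 0 0 0 0 1;0 0 0 0 0 0 1;0 0 0 0 0 0 1;0 0 0 0 0 2.4 1' 15
python3 -m jog '0 0 0 0 0 0.8 1;0 0 -1.3 -2.16 -4.92 0.8 1;0 0 -1.3 -2.16 -4.92 0.8 1;0 0 -1.3 -2.16 -4.92 0.8 1;0 0 -1.3 -2.16 -4.92 0.8 1' 15
python3 -m jog '0 0 0 0 0 0 1'
python3 - <<'E'
from h import *
p=camera_params("wrist"); im=grab_frame("wrist"); print(env.state()["ee_pos"].round(1))
print(plane(p,[(b[1][0]+b[1][2]/2,b[1][1]+b[1][3]/2) for b in blobs(cv2.morphologyEx(blue(im).astype(np.uint8),cv2.MORPH_CLOSE,np.ones((11,11))),100)],52).round(1))
E
```

```text
time_s: 22.6
ee_pos: [512.1, -135.6, 88.0]
ee_rot: [179.9, -0.6, 173.0]
force: [1.1, 0.7, 0.9]
gripper_width: 72.5
time_s: 23.22
ee_pos: [461.0, -259.5, 111.1]
ee_rot: [180.0, -0.0, 166.4]
force: [0.8, 0.1, 0.1]
gripper_width: 91.4
time_s: 23.35
ee_pos: [461.6, -258.2, 111.1]
ee_rot: [180.0, -0.0, 166.6]
force: [0.4, 0.1, -0.7]
gripper_width: 91.3
[ 461.7 -258.1  111.1]
[[ 466.3 -258.7   52. ]
 [ 506.4 -134.9   52. ]]
```

```bash
python3 -m jog '0 0 0 0.12 -0.02 -1.5 1;0 0 0 0.12 -0.02 -3.2 1;0 0 0 0.12 -0.02 -3.2 1;0 0 0 0.12 -0.02 -3.2 0.2;0 0 0 0.12 -0.02 -3.2 0' 15
python3 -m jog '0 0 0 0 0 0 0;0 0 0 0 0 0 0;0 0 0 0 0 0 0;0 0 0 0 0 0 0;0 0 0 0 0 0 0'
python3 -m jog '0 0 0 0 0 0 0;0 0 0 0 0 0 0'
python3 -m jog '0 0 0 -0.08 0.02 0 0;0 0 0 -0.16 0.04 0 0;0 0 0 -0.24 0.06 0 0'
python3 -m jog '0 0 0 -0.08 0.02 0 0;0 0 0 -0.16 0.04 0 0'
```

```text
time_s: 24.02
ee_pos: [465.5, -260.3, 33.0]
ee_rot: [-179.9, 0.2, 166.5]
force: [0.4, -0.8, -0.0]
gripper_width: 74.2
time_s: 24.65
ee_pos: [464.2, -259.2, 31.2]
ee_rot: [179.9, -0.0, 166.4]
force: [0.7, 0.1, 1.5]
gripper_width: 25.7
time_s: 24.9
ee_pos: [464.2, -259.3, 31.2]
ee_rot: [179.9, -0.0, 166.5]
force: [1.1, 3.9, 1.2]
gripper_width: 25.7
time_s: 25.28
ee_pos: [463.8, -260.1, 31.4]
ee_rot: [-179.9, 0.7, 166.4]
force: [16.0, 0.6, -14.0]
gripper_width: 25.4
time_s: 25.52
ee_pos: [462.4, -260.5, 32.0]
ee_rot: [-179.8, 1.1, 166.4]
force: [18.9, 0.0, -11.8]
gripper_width: 25.3
```

The worn pump was confirmed against its outer stop. Now I push it home.

```bash
python3 -m jog '0 0 0 0.16 -0.04 0 0;0 0 0 0.31 -0.075 0 0;0 0 0 0.47 -0.11 0 0;0 0 0 0.62 -0.15 0 0;0 0 0 0.78 -0.19 0 0'
python3 -m jog '0 0 0 0.08 -0.02 0 0;0 0 0 0.16 -0.04 0 0;0 0 0 0.24 -0.06 0 0;0 0 0 0.32 -0.08 0 0'
python3 -m jog '0 0 0 0.08 -0.02 0 0;0 0 0 0.16 -0.04 0 0;0 0 0 0.24 -0.06 0 0'
python3 -m jog '0 0 0 0.08 -0.02 0 0;0 0 0 0.16 -0.04 0 0'
python3 -m jog '0 0 0 0.08 -0.02 0 0;0 0 0 0.16 -0.04 0 0'
```

```text
time_s: 26.15
ee_pos: [472.2, -262.7, 31.8]
ee_rot: [-179.9, -0.1, 166.5]
force: [-3.3, -1.2, 7.0]
gripper_width: 25.3
time_s: 26.65
ee_pos: [480.2, -264.6, 31.8]
ee_rot: [-179.9, -0.1, 166.5]
force: [-3.1, 0.1, 6.6]
gripper_width: 26.0
time_s: 27.02
ee_pos: [486.2, -266.0, 31.8]
ee_rot: [-179.9, -0.1, 166.5]
force: [-3.8, 0.5, 7.2]
gripper_width: 25.2
time_s: 27.28
ee_pos: [487.6, -266.3, 31.7]
ee_rot: [-180.0, -0.5, 166.6]
force: [-10.8, 0.7, 12.2]
gripper_width: 25.7
time_s: 27.52
ee_pos: [488.1, -266.4, 31.3]
ee_rot: [-180.0, -0.9, 166.6]
force: [-17.6, 0.3, 15.2]
gripper_width: 25.3
```

```bash
python3 -m jog '0 0 0 0 0 0 1;0 0 0 0 0 0 1;0 0 0 0 0 0 1;0 0 0 0 0 0 1;0 0 0 0 0 2.4 1' 15
python3 -m jog '0 0 0 0 0 2.4 1;0 0 -4 -1 3 5 1;0 0 -8 -2 8 6 1;0 0 -10 -3 10 7 1;0 0 -12 -3.2 13.4 7 1' 15
python3 -m jog '0 0 -7 0 2 0 1;0 0 -7 0 2 0 1;0 0 -7 0 2 0 1;0 0 -7 0 2 0 1' 15
```

```text
time_s: 28.15
ee_pos: [492.9, -265.9, 87.7]
ee_rot: [179.8, -0.6, 166.5]
force: [1.8, -0.6, -0.7]
gripper_width: 72.6
time_s: 28.78
ee_pos: [440.4, -56.7, 242.1]
ee_rot: [179.9, 0.1, 125.2]
force: [0.2, 0.5, 0.5]
gripper_width: 91.2
time_s: 29.28
ee_pos: [440.7, -7.9, 240.9]
ee_rot: [180.0, 0.0, 90.4]
force: [0.1, 0.4, 0.1]
gripper_width: 91.1
```

```bash
python3 -m jog '0 0 -1.2 -1 2.6 0.4 1;0 0 -1.2 -1 2.6 0.4 1;0 0 -1.2 -1 2.6 0.4 1;0 0 -1.2 -1 2.6 0.4 1' 60
python3 - <<'E'
from h import *
p=camera_params("wrist"); im=grab_frame("wrist"); cv2.imwrite("pics/w6.png",im[...,::-1])
h=hsv(im); m=(h[...,0]>5)&(h[...,0]<22)&(h[...,1]>180)&(h[...,2]>100)
for c,s in blobs(m,80): print("orange",c,s,plane(p,[c],50).round(1))
p=camera_params("top"); im=grab_frame("top")
h=hsv(im);print([ (c,plane(p,[c],50).round()) for c,s in blobs((h[...,0]>5)&(h[...,0]<22)&(h[...,1]>180)&(h[...,2]>100)&(np.arange(512)[None]<250)&(np.arange(512)[None]>50),20)])
for c,s in blobs(blue(im)): print("blue",c,s,plane(p,[c],52).round(1))
E
```

```text
time_s: 29.78
ee_pos: [416.1, 56.0, 250.7]
ee_rot: [180.0, 0.0, 84.5]
force: [0.3, -0.4, -0.4]
gripper_width: 90.9
orange [247.7  94.2] [240, 72, 16, 45, 677] [[421.3 150.5  50. ]]
[(array([167.4, 238.3]), array([[419., 167.,  50.]])), (array([182.1, 238.9]), array([[418., 130.,  50.]]))]
blue [235.3 204.9] [230, 199, 12, 12, 109] [[ 5.055e+02 -3.000e-01  5.200e+01]]
blue [289.5 206.9] [284, 201, 12, 12, 107] [[ 503.6 -134.9   52. ]]
blue [343.  214.7] [337, 209, 13, 12, 113] [[ 487.5 -267.2   52. ]]
```

View pics/w6.png

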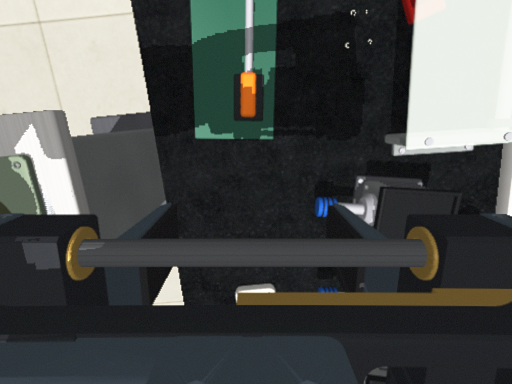

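Handle at (248,94), rod running up the image along u≈249, mat end edge from (195,138) to (273,139).

```bash
python3 - <<'E'
from h import *
p=camera_params("wrist")
print("handle ctr z64",plane(p,[(248,94)],64).round(1),"foot z6",plane(p,[(249,97)],9).round(1))
r=plane(p,[(248.8,5),(248.5,65)],12); print("rod",r.round(1),"dir",np.degrees(np.arctan2(*(r[0]-r[1])[1::-1])))
m=plane(p,[(195,138),(273,139),(191,0),(277,0)],3); print("mat",m.round(1)); 
for a,b in ((2,0),(3,1)): print(np.degrees(np.arctan2(*(m[a]-m[b])[1::-1])))
E
```

```text
handle ctr z64 [[421.8 149.6  64. ]] foot z6 [[422.5 149.7   9. ]]
rod [[432.9 256.9  12. ]
 [425.7 188.8  12. ]] dir 83.99901053759234
mat [[341.7 102.8   3. ]
 [450.5  90.9   3. ]
 [361.5 272.2   3. ]
 [468.9 261.9   3. ]]
83.33498513261729
83.85755878130067
```

```bash
python3 -m jog '0 0 0 0.24 3.75 -3 1;0 0 0 0.24 3.75 -6 1;0 0 0 0.24 3.75 -6 1;0 0 0 0.24 3.75 -6 1;0 0 0 0.24 3.75 -6 0.6' 60
python3 -m jog '0 0 0 0 0 -1.5 0.4;0 0 0 0 0 -1.5 0.4'
```

```text
time_s: 30.5
ee_pos: [423.1, 150.1, 102.0]
ee_rot: [179.9, -0.0, 84.5]
force: [0.6, 1.5, 0.5]
gripper_width: 83.9
time_s: 30.75
ee_pos: [421.6, 149.5, 63.8]
ee_rot: [-180.0, 0.0, 84.4]
force: [0.0, 0.3, 0.8]
gripper_width: 64.4
```

```bash
python3 -m jog '0 0 -0.1 0 0 -1.4 0.4;0 0 -0.1 0 0 -1.48 0.3;0 0 -0.1 0 0 -1.48 0;0 0 -0.1 0 0 -1.48 0;0 0 -0.1 0 0 -1.48 0' 60
python3 -m jog '0 0 0 0 0 0 0;0 0 0 0 0 0 0;0 0 0 0 0 0 0' 60
```

```text
time_s: 31.38
ee_pos: [422.3, 150.7, 27.5]
ee_rot: [179.9, -0.0, 84.0]
force: [-0.7, -0.4, 5.4]
gripper_width: 17.7
time_s: 31.75
ee_pos: [422.3, 150.7, 27.5]
ee_rot: [179.9, -0.0, 84.0]
force: [-0.8, -0.3, 7.4]
gripper_width: 17.7
```

```bash
python3 - <<'E'
from h import *
out=[]
for c,roi in (("top",(110,230,100,170)),("scene",(150,260,130,190))):
    p=camera_params(c); im=grab_frame(c); u0,u1,v0,v1=roi
    cv2.imwrite(f"pics/m_{c}.png",cv2.resize(im[v0:v1,u0:u1,::-1],None,fx=6,fy=6,interpolation=cv2.INTER_CUBIC))
    h=hsv(im); m=((h[...,0]<8)|(h[...,0]>172))&(h[...,1]>(25 if c=="top" else 140)); m[:v0]=0;m[v1:]=0;m[:,:u0]=0;m[:,u1:]=0
    for b in blobs(m,20): print(c,b[0],b[1],plane(p,[b[0]],15).round(1),plane(p,[b[0]],24).round(1))
    print([(np.round(d["box"]).tolist(),round(d["conf"],2)) for d in spotter.look_for("marker_center",c)])
a=cv2.imread("pics/m_top.png");b=cv2.imread("pics/m_scene.png")
w=max(a.shape[1],b.shape[1]); pad=lambda x:cv2.copyMakeBorder(x,0,0,0,w-x.shape[1],0)
cv2.imwrite("pics/m.png",cv2.resize(np.vstack([pad(a),pad(b)]),None,fx=.72,fy=.72))
E
```

```text
[]
scene [204.1 169.3] [194, 163, 18, 12, 121] [[636.9 227.1  15. ]] [[624.1 214.7  24. ]]
[]
```

View pics/m.png

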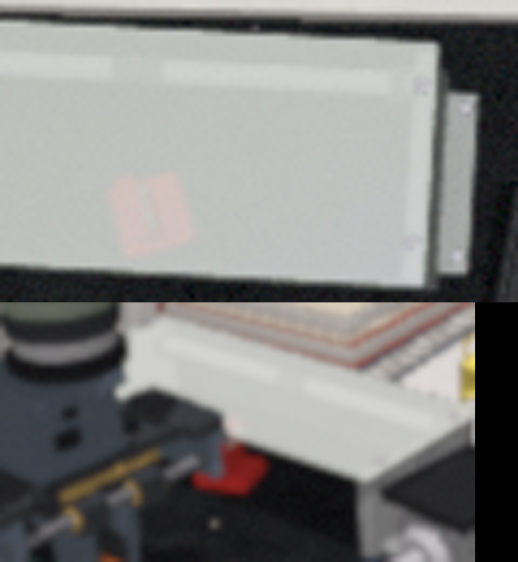

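The marker shows through the roof in the top crop, with foot corners at about (110,190), (180,172), (193,240) and (128,257).

```bash
python3 - <<'E'
from h import *
p=camera_params("top")
f=lambda L:[(110+x/4.32,100+y/4.32) for x,y in L]
q=plane(p,f([(128,257),(193,240),(180,172),(110,190)]),12)[:,:2]; print(q.round(1).tolist(),q.mean(0),[np.linalg.norm(q[i]-q[i-1]).round(1) for i in range(4)])
d=q[3]+q[2]-q[0]-q[1]; print(np.degrees(np.arctan2(d[1],d[0])))
g=plane(p,f([(0,265),(425,288),(437,45)]),71); print(g.round(1).tolist(), np.degrees(np.arctan2(*(g[0]-g[1])[1::-1]))-90)
print(env.state()["ee_pos"])
E
```

```text
[[617.8, 255.4], [628.9, 216.4], [670.0, 225.5], [658.2, 267.7]] [643.71614347 241.24792091] [np.float64(42.2), np.float64(40.6), np.float64(42.1), np.float64(43.7)]
14.717411671543552
[[605.5, 308.6, 71.0], [597.6, 66.5, 71.0], [736.3, 63.3, 71.0]] -1.8636644749896476
[422.30473181 150.6885356   27.50818824]
```

```bash
python3 -m jog '0 0 0 0 0 1 0;0 0 0 0 0 2.5 0;0 0 -2 -0.2 -0.2 4 0;0 0 -4 -0.4 -0.4 4 0;0 0 -6 -0.6 -0.8 4 0' 60
python3 -m jog '0 0 -2 0 0 0 0;0 0 -4 0 0 0 0;0 0 -6 0 0 0 0;0 0 -8 0 0 0 0;0 0 -10.8 0 0 0 0' 60
python3 -m jog '0 0 -2 0 0 0 0;0 0 -2 0 0 0 0' 60
```

```text
time_s: 32.58
ee_pos: [406.7, 130.5, 127.0]
ee_rot: [179.9, -0.1, 53.7]
force: [-0.1, 0.2, -1.8]
gripper_width: 17.6
time_s: 33.2
ee_pos: [406.5, 130.4, 126.4]
ee_rot: [180.0, 0.0, 2.9]
force: [0.2, 0.2, -2.5]
gripper_width: 18.1
time_s: 33.45
ee_pos: [406.6, 130.4, 126.4]
ee_rot: [180.0, 0.0, -6.6]
force: [0.7, 0.6, -2.1]
gripper_width: 17.5
```

```bash
python3 -m jog '0 0 0.9 0 0 0 0;0 0 0.9 0 0 -1.7 0;0 0 0.9 0 0 -3.44 0;0 0 0.9 0 0 -3.44 0' 60
python3 - <<'E'
from h import *
im=grab_frame("scene"); cv2.imwrite("pics/s7.png",cv2.resize(im[110:260,100:300,::-1],(800,600),interpolation=cv2.INTER_CUBIC))
im=grab_frame("top"); cv2.imwrite("pics/t7.png",cv2.resize(im[90:270,50:290,::-1],(800,600),interpolation=cv2.INTER_CUBIC))
print(env.state()["ee_pos"].round(1))
E
```

```text
time_s: 33.95
ee_pos: [404.2, 129.7, 38.4]
ee_rot: [179.9, 0.4, -2.1]
force: [-0.7, -0.3, -0.8]
gripper_width: 18.0
[407.5 130.7  41.1]
```

View pics/s7.png

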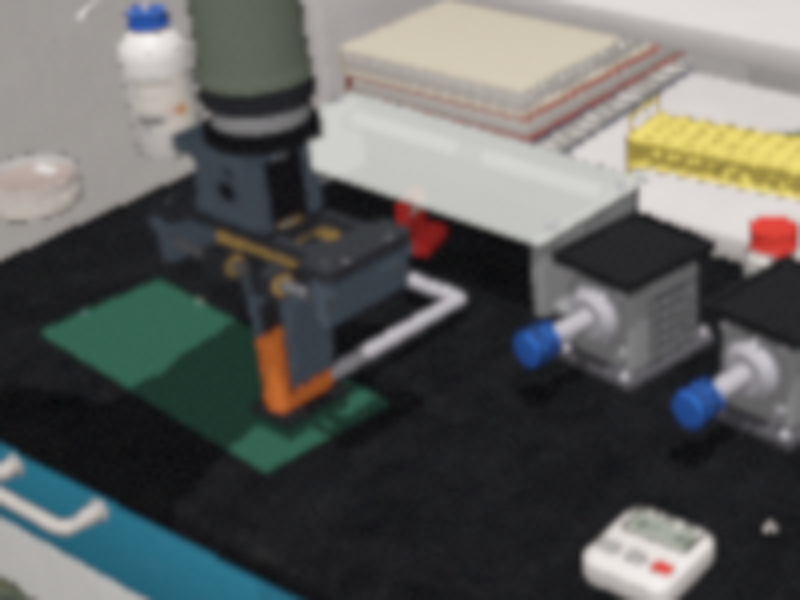

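View pics/t7.png

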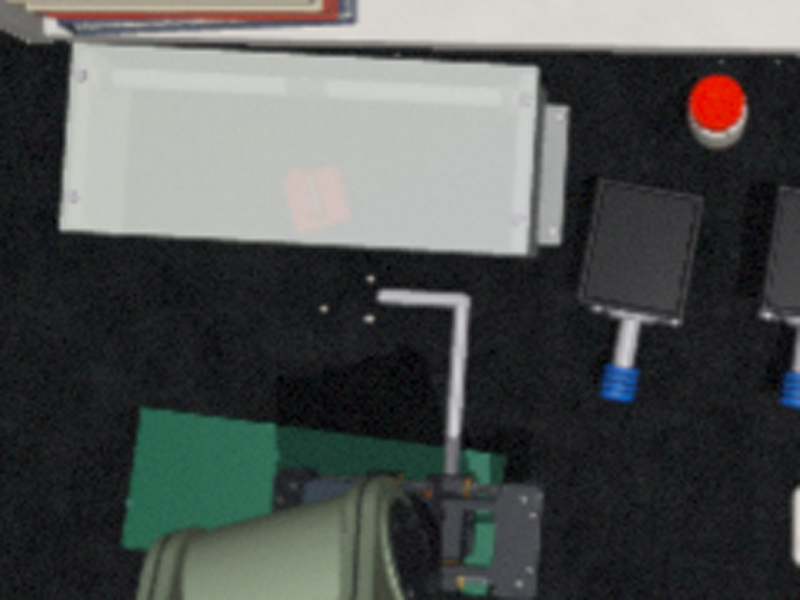

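Scene and top crops show the rod level and the hook in front of the guard. The hook tip (380,296) is to the right of the marker (283–352,165–230), so going straight in clears it.

```bash
python3 -m jog '0 0 0 1 -0.03 0 0;0 0 0 2 -0.06 0 0;0 0 0 3 -0.1 0 0;0 0 0 4 -0.13 0 0;0 0 0 4.92 -0.16 0 0' 60
python3 -m jog '0 0 0 0 0 0 0;0 0 0 0 0 0 0' 60
python3 - <<'E'
from h import *
im=grab_frame("top"); cv2.imwrite("pics/t8.png",cv2.resize(im[90:210,70:230,::-1],(800,600),interpolation=cv2.INTER_CUBIC))
E
```

```text
time_s: 34.67
ee_pos: [532.3, 126.8, 42.9]
ee_rot: [-179.9, -0.3, -2.2]
force: [-0.8, 0.2, -1.4]
gripper_width: 17.6
time_s: 34.92
ee_pos: [529.3, 126.5, 41.3]
ee_rot: [-180.0, -0.0, -2.2]
force: [-0.2, 0.2, -2.0]
gripper_width: 17.7
```

View pics/t8.png

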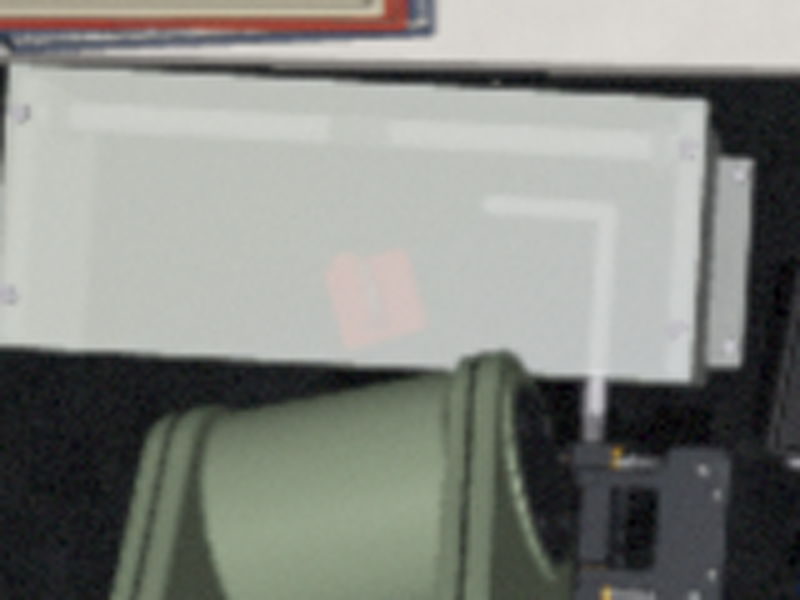

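Hook at v≈205, beyond the marker's back edge at v≈250. Now lower it, sweep left 77 mm and pull.

```bash
python3 -m jog '0 0 0 0 0 -0.46 0;0 0 0 0 0.8 -0.46 0;0 0 0 0 1.6 -0.46 0;0 0 0 0 2.4 -0.46 0;0 0 0 0 3.07 -0.46 0' 60
python3 -m jog '0 0 0 0 0 0 0' 60
python3 -m jog '0 0 0 -0.4 0 0 0;0 0 0 -0.8 0 0 0;0 0 0 -1.2 0 0 0;0 0 0 -1.6 0 0 0;0 0 0 -2 0 0 0' 60
python3 - <<'E'
from h import *
im=grab_frame("top"); a=cv2.resize(im[90:250,70:230,::-1],(600,600),interpolation=cv2.INTER_CUBIC)
cv2.imwrite("pics/t9.png",a)
E
```

```text
time_s: 35.6
ee_pos: [529.8, 205.2, 28.9]
ee_rot: [-180.0, -0.0, -2.2]
force: [-0.3, 0.2, -1.2]
gripper_width: 17.8
time_s: 35.72
ee_pos: [529.9, 204.8, 28.9]
ee_rot: [-180.0, -0.0, -2.1]
force: [0.4, -0.9, -1.3]
gripper_width: 17.6
time_s: 36.35
ee_pos: [479.1, 203.1, 29.0]
ee_rot: [-180.0, -0.0, -2.2]
force: [-0.4, -0.1, -1.5]
gripper_width: 17.9
```

View pics/t9.png

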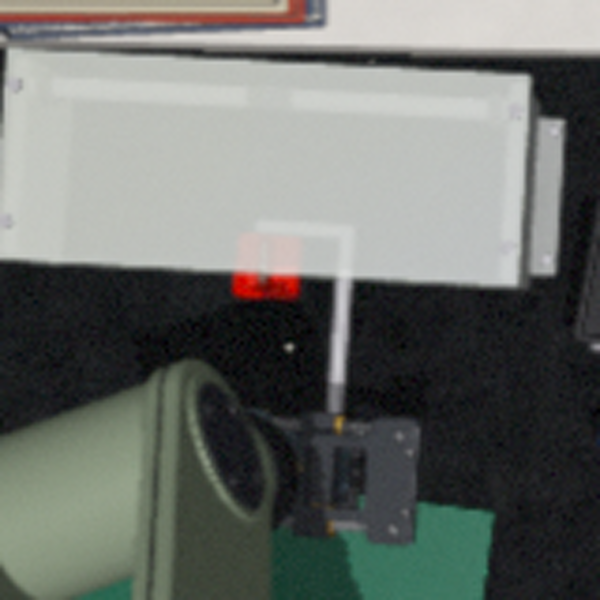

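The marker lies square against the hook, half out at (266,265), but the hook only just overlaps its centre. I'll back off, shift left 11 mm and continue pulling.

```bash
python3 -m jog '0 0 0 0.3 0 0 0;0 0 0 0.3 0.45 0 0;0 0 0 0.3 0.45 0 0;0 0 0 0 0.45 0 0;0 0 0 -0.4 0.45 0 0' 60
python3 -m jog '0 0 0 -0.5 0 0 0;0 0 0 -1 0 0 0;0 0 0 -1.5 0 0 0;0 0 0 -2 0 0 0;0 0 0 -2.4 0 0 0' 60
python3 - <<'E'
from h import *
im=grab_frame("top"); a=cv2.resize(im[90:250,70:230,::-1],(600,600),interpolation=cv2.INTER_CUBIC)
cv2.imwrite("pics/t10.png",a)
E
```

```text
time_s: 37.02
ee_pos: [469.2, 214.4, 28.7]
ee_rot: [180.0, 0.0, -2.2]
force: [0.5, -0.2, -2.5]
gripper_width: 18.1
time_s: 37.65
ee_pos: [409.0, 214.5, 29.0]
ee_rot: [180.0, -0.0, -2.2]
force: [0.7, -0.0, -1.4]
gripper_width: 17.7
```

View pics/t10.png

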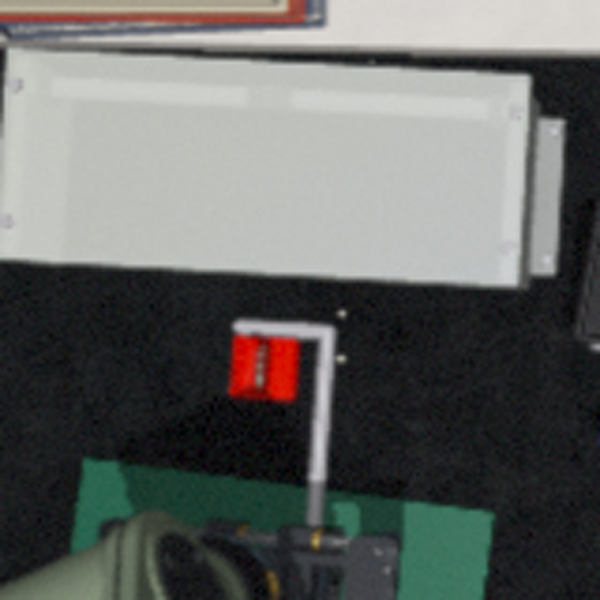

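The marker is clear of the guard at (264,368), still upright. Next I unhook, lift, turn the rod back and hover it over the mat.

```bash
python3 -m jog '0 0 0 0.4 0 0 0;0 0 0 0.5 0 0.6 0;0 0 0 0.5 0 2.5 0;0 0 0 0.5 0 3.6 0;0 0 0 0.5 0 3.6 0' 60
python3 -m jog '0 0 2 0 -0.5 0 0;0 0 4 0 -1 0 0;0 0 6 0 -1.5 0 0;0 0 8 0 -2 0 0;0 0 10 0 -2.5 0 0' 60
python3 -m jog '0 0 2 0 0 0 0;0 0 4 0 0 0 0;0 0 6 0 0 0 0;0 0 7.2 0 0 0 0;0 0 7.2 0 0 0 0' 60
```

```text
time_s: 38.33
ee_pos: [425.0, 215.3, 120.9]
ee_rot: [-179.8, -0.3, -2.3]
force: [0.7, -0.6, -1.4]
gripper_width: 17.7
time_s: 38.95
ee_pos: [422.0, 151.2, 117.3]
ee_rot: [-179.9, 0.1, 48.1]
force: [0.5, -0.6, -1.3]
gripper_width: 17.6
time_s: 39.58
ee_pos: [422.0, 151.7, 117.5]
ee_rot: [-179.9, 0.1, 83.7]
force: [-0.2, 0.3, -2.0]
gripper_width: 17.8
```

```bash
python3 -m jog '0 0 0.05 0 -0.04 -1.5 0;0 0 0.05 0 -0.04 -3 0;0 0 0.05 0 -0.04 -3.4 0;0 0 0.05 0 -0.04 -3.4 0' 60
python3 - <<'E'
from h import *
s=env.state();print(s["ee_pos"].round(1),s["ee_rot"].round(1))
p=camera_params("top"); im=grab_frame("top")
g=np.array([421.8,149.5]);ux=np.array([.1045,.9945]);uy=np.array([-.9945,.1045])
pt=lambda x,y,z:[*(g+x*ux+y*uy),z]
a=proj(p,[pt(60,0,15),pt(165,0,15),pt(165,60,15)])
im2=im.copy();h=hsv(im); 
b=cv2.resize(im[200:290,90:220],None,fx=6,fy=6,interpolation=cv2.INTER_CUBIC)
c=((a-[90,200])*6+3).round().astype(np.int32)
cv2.polylines(b,[c],False,(255,0,0),1); cv2.imwrite("pics/t11.png",b[...,::-1])
E
```

```text
time_s: 40.08
ee_pos: [422.3, 150.9, 33.5]
ee_rot: [-179.9, 0.0, 84.0]
force: [0.4, -0.2, -1.7]
gripper_width: 17.5
[422.3 150.9  33.5] [-179.9    0.    84. ]
```

View pics/t11.png

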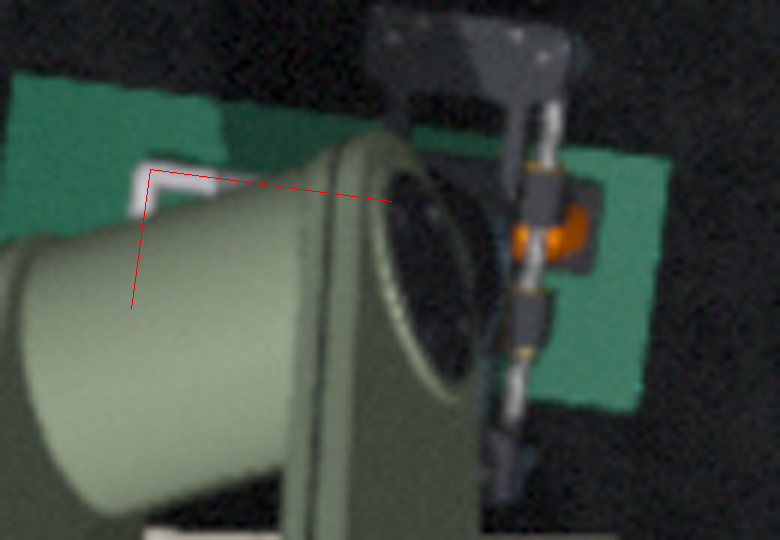

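Elbow at (148,172) is within about 3 mm of the expected outline. Setting it down.

```bash
python3 -m jog '0 0 0 0 0 -0.12 0;0 0 0 0 0 -0.24 0;0 0 0 0 0 -0.26 0;0 0 0 0 0 -0.26 0' 60
python3 -m jog '0 0 0 0 0 0 0.3;0 0 0 0 0 0 0.5;0 0 0 0 0 0 0.6;0 0 0 0 0 0 0.6;0 0 0 0 0 1 0.7' 60
python3 -m jog '0 0 0 0 0 2 1;0 0 0 0 -1 4 1;0 0 0 0 -3 6 1;0 0 0 0.4 -4 7 1;0 0 0 0.4 -4 7 1' 15
python3 - <<'E'
from h import *
s=env.state();print(s["ee_pos"].round(1),s["ee_rot"].round(1))
p=camera_params("top"); im=grab_frame("top"); ref=cv2.cvtColor(cv2.resize(cv2.imread("pics/top0.png"),(512,384),interpolation=cv2.INTER_AREA),cv2.COLOR_BGR2RGB)
for n,i in (("ref",ref),("now",im)):
    h=hsv(i).astype(int); sub=(h[...,1]<70)&(h[...,2]>110); m=np.zeros_like(sub); m[215:265,100:170]=sub[215:265,100:170]
    print(n,[(b[0],b[1]) for b in blobs(m,20)])
b=np.hstack([cv2.resize(x[190:270,80:220],None,fx=2.8,fy=2.8,interpolation=cv2.INTER_CUBIC) for x in (ref,im)])
p=camera_params("wrist"); w=grab_frame("wrist"); b=np.vstack([b,cv2.resize(w,(b.shape[1],374))[:360]]);cv2.imwrite("pics/c12.png",b[...,::-1]); cv2.imwrite("pics/w12.png",w[...,::-1])
E
```

```text
time_s: 40.62
ee_pos: [422.4, 151.0, 27.5]
ee_rot: [180.0, -0.0, 84.0]
force: [0.9, 0.3, -0.2]
gripper_width: 17.7
time_s: 41.25
ee_pos: [420.9, 150.5, 51.4]
ee_rot: [-179.8, 0.1, 84.0]
force: [1.2, -0.7, 0.4]
gripper_width: 61.7
time_s: 41.88
ee_pos: [434.1, 49.7, 229.7]
ee_rot: [179.7, -0.1, 83.8]
force: [0.3, 0.3, -0.2]
gripper_width: 91.4
[434.1  49.7 229.7] [ 1.797e+02 -1.000e-01  8.380e+01]
ref [(array([130.2, 235.5]), [110, 227, 55, 28, 344])]
now [(array([131.4, 231.7]), [112, 227, 52, 13, 233]), (array([141.1, 257.2]), [109, 248, 61, 17, 871]), (array([102.9, 257.2]), [100, 250, 8, 15, 80])]
```

View pics/c12.png

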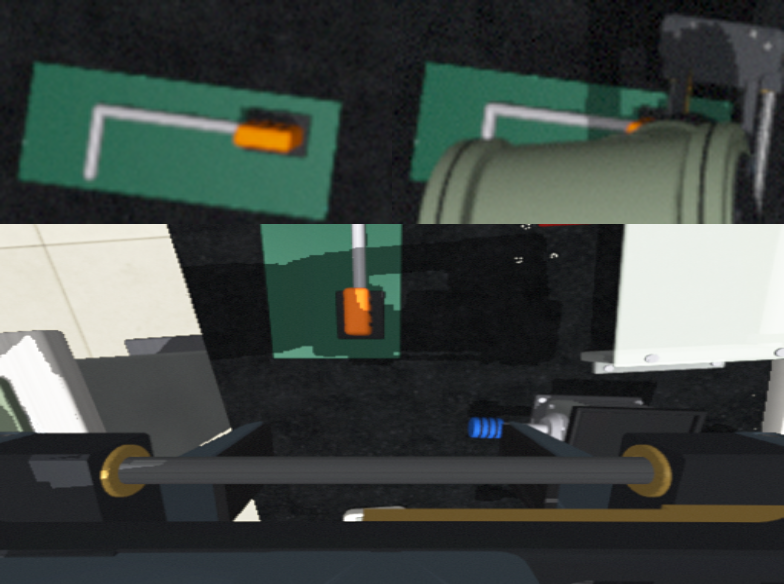

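Rod pose matches the original (left panel against right panel) and it lies flat on the mat. Now I locate the marker.

```bash
python3 -m jog '0 0 2 1 2 0 1;0 0 4 2 3 0 1;0 0 6 3 4 0 1;0 0 8 4 4.5 0 1;0 0 10 5 5 0 1' 15
python3 -m jog '0 0 2 1 1 0 1;0 0 4 1.8 2 0 1;0 0 6 1.8 2.8 0 1;0 0 8 1.8 2.8 0 1;0 0 8.8 1.8 2.8 0 1' 15
python3 - <<'E'
from h import *
s=env.state();print(s["ee_pos"].round(1),s["ee_rot"].round(1))
for c in ("top","wrist"):
    p=camera_params(c); im=grab_frame(c); cv2.imwrite(f"pics/w13{c}.png",im[...,::-1])
    h=hsv(im); m=((h[...,0]<8)|(h[...,0]>172))&(h[...,1]>150)&(h[...,2]>60)
    for b in blobs(m,60):
        l=cv2.connectedComponents(m.astype(np.uint8))[1]
        q=plane(p,[b[0]],14)[0]
        if 450<q[0]<650 and 150<q[1]<330:
            i=l[m&(np.hypot(np.arange(512)[None]-b[0][0],np.arange(384)[:,None]-b[0][1])<b[1][2])].max()
            v,u=np.where(l==i); W=plane(p,np.c_[u,v],12)[:,:2]; r=cv2.minAreaRect(W.astype(np.float32)); print(c,b[1],q.round(1),"rect",np.round(r[0],1),np.round(r[1],1),round(r[2],1))
E
```

```text
time_s: 42.6
ee_pos: [556.5, 177.9, 225.0]
ee_rot: [-179.8, -0.1, 134.5]
force: [0.2, 0.2, -0.0]
gripper_width: 90.7
time_s: 43.22
ee_pos: [600.7, 247.6, 224.6]
ee_rot: [-179.9, -0.3, 178.3]
force: [0.0, -0.6, 0.9]
gripper_width: 90.9
[600.7 247.6 224.6] [-179.9   -0.3  178.3]
top [130, 163, 19, 16, 203] [587.1 251.   14. ] rect [588.6 255.5] [45.9 38.4] 86.5
wrist [243, 148, 35, 36, 1169] [594.6 257.8  14. ] rect [595.4 258.2] [44.5 46.4] 88.0
```

View pics/w13wrist.png

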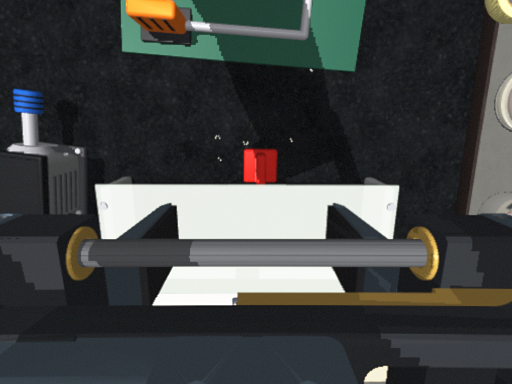

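```bash
python3 - <<'E'
from h import *
p=camera_params("top")
for n in ("t10","t9"): pass
print(plane(p,[(140.4,188.1),(140.4,179)],14).round(1))
a=cv2.imread("pics/w13top.png")[...,::-1]
h=hsv(a); m=((h[...,0]<8)|(h[...,0]>172))&(h[...,1]>30); m[:140]=0;m[200:]=0;m[:,:110]=0;m[:,170:]=0
print([(b[1],plane(p,[(b[1][0],b[1][1]),(b[1][0]+b[1][2],b[1][1]+b[1][3])],12).round(0).tolist()) for b in blobs(m,20)])
w=camera_params("wrist"); print(env.state()["ee_pos"])
E
```

```text
[[543.1 250.3  14. ]
 [566.8 251.1  14. ]]
[([129, 162, 21, 19, 278], [[611.0, 283.0, 12.0], [562.0, 226.0, 12.0]])]
[600.83268556 247.22124837 224.98532844]
```

The marker was knocked back: it is now at about (595,258) mm, with its rear ~14 mm under the roof edge (wrist picture, foot at 244–278 × 149–184, roof edge at v≈184). I'll draw it out again with the rod.

```bash
python3 -m jog '0 0 -2 -1 -1 0 1;0 0 -4 -2 -1.5 0 1;0 0 -6 -3 -2 0 1;0 0 -8 -4 -3 0 1;0 0 -10 -6 -3.5 0 1' 60
python3 -m jog '0 0 -2 -1.1 -0.35 -1 1;0 0 -4 -1.1 -0.35 -2 1;0 0 -6 -1.1 -0.35 -4 1;0 0 -8 -1.1 -0.35 -5.5 0.6;0 0 -8.86 -1.1 -0.35 -5.5 0.6' 60
python3 -m jog '0 0 0 0 0 0 0.6;0 0 0 0 0 0 0.6' 60
python3 - <<'E'
from h import *
s=env.state();print(s["ee_pos"].round(1),s["ee_rot"].round(1))
p=camera_params("scene"); im=grab_frame("scene");h=hsv(im)
E
```

```text
time_s: 43.95
ee_pos: [451.4, 158.2, 226.0]
ee_rot: [-179.9, -0.0, 127.6]
force: [-0.2, -0.1, -0.2]
gripper_width: 91.4
time_s: 44.58
ee_pos: [421.2, 149.3, 86.2]
ee_rot: [-179.5, 0.2, 83.5]
force: [0.0, 0.8, 0.9]
gripper_width: 73.9
time_s: 44.82
ee_pos: [424.8, 150.1, 89.9]
ee_rot: [180.0, -0.0, 83.8]
force: [-0.2, -0.0, -0.5]
gripper_width: 55.4
[424.8 150.1  89.9] [180.   -0.   83.8]
```

```bash
python3 -m jog '0 0 0.04 -0.1 0.02 -1 0.5;0 0 0.04 -0.1 0.02 -2 0.5;0 0 0.04 -0.1 0.02 -2.5 0.5;0 0 0.04 -0.1 0.02 -2.5 0.2;0 0 0.04 -0.1 0.02 -2.5 0' 60
python3 -m jog '0 0 0 0 0 0 0;0 0 0 0 0 0 0;0 0 0 0 0 0 0;0 0 0 0 0 0 0;0 0 0 0 0 0 0' 60
python3 -m jog '0 0 0 0 0 1 0;0 0 0 0 0 2.5 0;0 0 -2 -0.2 -0.2 4 0;0 0 -4 -0.4 -0.4 4 0;0 0 -6 -0.8 -0.8 4 0' 60
python3 -m jog '0 0 -2 0 0 0 0;0 0 -4 0 0 0 0;0 0 -6 0 0 0 0;0 0 -8 0 0 0 0;0 0 -10.8 0 0 0 0' 60
python3 -m jog '0 0 -0.8 0 0 0 0;0 0 -0.8 0 0 0 0' 60
```

```text
time_s: 45.5
ee_pos: [423.0, 150.5, 28.1]
ee_rot: [179.9, -0.0, 83.9]
force: [-0.2, 0.0, 0.7]
gripper_width: 28.5
time_s: 46.12
ee_pos: [422.9, 150.4, 28.1]
ee_rot: [179.9, -0.0, 83.9]
force: [-1.1, -0.3, 6.3]
gripper_width: 17.6
time_s: 46.75
ee_pos: [402.2, 130.2, 127.7]
ee_rot: [180.0, -0.0, 53.6]
force: [-0.3, 0.5, -1.7]
gripper_width: 17.6
time_s: 47.38
ee_pos: [401.8, 130.1, 127.0]
ee_rot: [180.0, 0.1, 2.8]
force: [-0.4, 0.0, -1.5]
gripper_width: 17.7
time_s: 47.62
ee_pos: [401.9, 130.1, 127.1]
ee_rot: [180.0, 0.0, -0.8]
force: [-0.6, -0.8, -2.1]
gripper_width: 17.3
```

```bash
python3 -m jog '0 0 -0.24 0 0 -1.7 0;0 0 -0.24 0 0 -3.44 0;0 0 -0.24 0 0 -3.44 0;0 0 -0.24 0 0 -3.44 0' 60
python3 - <<'E'
from h import *
s=env.state();print(s["ee_pos"].round(1),s["ee_rot"].round(1))
p=camera_params("top"); im=grab_frame("top"); h=hsv(im); m=((h[...,0]<8)|(h[...,0]>172))&(h[...,1]>30); m[:130]=0;m[200:]=0;m[:,:100]=0;m[:,170:]=0
print([(b[0],b[1],plane(p,[(b[1][0],b[1][1]),(b[1][0]+b[1][2],b[1][1]+b[1][3])],12).round(0).tolist()) for b in blobs(m,20)])
E
```

```text
time_s: 48.12
ee_pos: [403.3, 130.5, 42.4]
ee_rot: [-180.0, -0.1, -2.0]
force: [0.3, 0.3, -0.6]
gripper_width: 17.9
[403.3 130.5  42.4] [-1.8e+02 -1.0e-01 -2.0e+00]
[(array([138.7, 170.3]), [129, 161, 21, 19, 339], [[613.0, 283.0, 12.0], [565.0, 227.0, 12.0]])]
```

```bash
python3 -m jog '0 0 0 1 0 0 0;0 0 0 2 0 0 0;0 0 0 3.27 0 0 0;0 0 0 3.27 0 0 0;0 0 0 3.27 0 -0.5 0' 60
python3 -m jog '0 0 0 0 0.9 0 0;0 0 0 0 1.8 0 0;0 0 0 0 2.7 0 0;0 0 0 0 3.64 0 0;0 0 0 0 3.64 0 0' 60
python3 -m jog '0 0 0 -0.3 0 0 0;0 0 0 -0.7 0 0 0;0 0 0 -1.1 0 0 0;0 0 0 -1.5 0 0 0;0 0 0 -1.9 0 0 0' 60
python3 -m jog '0 0 0 -0.4 0 0 0;0 0 0 -0.8 0 0 0;0 0 0 -1.3 0 0 0;0 0 0 -1.3 0 0 0' 60
python3 - <<'E'
from h import *
s=env.state();print(s["ee_pos"].round(1),s["ee_rot"].round(1))
p=camera_params("top"); im=grab_frame("top"); cv2.imwrite("pics/t14.png",im[...,::-1]); h=hsv(im); m=((h[...,0]<8)|(h[...,0]>172))&(h[...,1]>30); m[:130]=0;m[215:]=0;m[:,:100]=0;m[:,170:]=0
print([(b[0],b[1],plane(p,[(b[1][0],b[1][1]),(b[1][0]+b[1][2],b[1][1]+b[1][3])],12).round(0).tolist()) for b in blobs(m,20)])
E
```

```text
time_s: 48.8
ee_pos: [484.8, 130.5, 30.1]
ee_rot: [-180.0, -0.2, -2.0]
force: [-0.1, -0.1, -1.2]
gripper_width: 17.6
time_s: 49.42
ee_pos: [483.0, 222.2, 28.6]
ee_rot: [180.0, 0.0, -1.9]
force: [-0.6, -0.2, -1.1]
gripper_width: 17.8
time_s: 50.05
ee_pos: [435.9, 221.1, 29.0]
ee_rot: [180.0, -0.0, -2.0]
force: [-0.0, 1.0, -1.8]
gripper_width: 18.0
time_s: 50.55
ee_pos: [402.7, 221.0, 28.8]
ee_rot: [180.0, 0.1, -2.0]
force: [0.3, 0.1, -2.2]
gripper_width: 18.1
[402.7 221.   28.8] [ 1.8e+02  1.0e-01 -2.0e+00]
[(array([137.6, 190.6]), [128, 181, 21, 20, 362], [[561.0, 284.0, 12.0], [510.0, 227.0, 12.0]])]
```

```bash
python3 -m jog '0 0 0 0.4 0 0 0;0 0 0 0.5 0 0.6 0;0 0 0 0.5 0 2.5 0;0 0 0 0.5 0 3.6 0;0 0 0 0.5 0 3.6 0' 60
python3 -m jog '0 0 2 0.2 -0.5 0 0;0 0 4 0.31 -1 0 0;0 0 6 0.31 -1.5 0 0;0 0 8 0.31 -2.2 0 0;0 0 10 0.31 -2.82 0 0' 60
python3 -m jog '0 0 2 0 0 0 0;0 0 4 0 0 0 0;0 0 6 0 0 0 0;0 0 7.18 0 0 0 0;0 0 7.18 0 0 0 0' 60
```

```text
time_s: 51.22
ee_pos: [419.1, 222.1, 120.8]
ee_rot: [-179.8, -0.3, -2.0]
force: [-0.5, 0.4, -2.8]
gripper_width: 17.8
time_s: 51.85
ee_pos: [423.9, 149.8, 117.2]
ee_rot: [-179.9, 0.1, 48.3]
force: [0.2, -0.1, -1.5]
gripper_width: 17.8
time_s: 52.48
ee_pos: [423.9, 150.4, 117.5]
ee_rot: [-179.9, 0.1, 83.8]
force: [-0.2, 0.4, -1.9]
gripper_width: 17.5
```

```bash
python3 -m jog '0 0 0.02 -0.04 0 -1.5 0;0 0 0.02 -0.04 0 -3 0;0 0 0.02 -0.04 0 -3.4 0;0 0 0.02 -0.04 0 -3.4 0' 60
python3 -m jog '0 0 0 0 0 -0.1 0;0 0 0 0 0 -0.2 0;0 0 0 0 0 -0.24 0;0 0 0 0 0 -0.24 0' 60
```

```text
time_s: 52.98
ee_pos: [423.3, 150.7, 33.5]
ee_rot: [-179.9, 0.0, 83.9]
force: [-0.2, -0.2, -1.5]
gripper_width: 18.0
time_s: 53.48
ee_pos: [423.5, 150.8, 28.1]
ee_rot: [180.0, -0.0, 84.0]
force: [0.3, 0.3, -0.7]
gripper_width: 17.8
```

```bash
python3 -m jog '0 0 0 0 0 -0.02 0.3;0 0 0 0 0 0 0.5;0 0 0 0 0 0 0.6;0 0 0 0 0 0 0.6;0 0 0 0 0 1 0.7' 60
python3 -m jog '0 0 0 0 0 2 1;0 0 0 0 -1 4 1;0 0 2 0.6 -2 6 1;0 0 4 1.5 -2 7 1;0 0 6 3 -1 7 1' 15
python3 -m jog '0 0 2 1 0.5 0 1;0 0 4 2 2 0 1;0 0 6 3 4 0 1;0 0 8 3.5 5.2 0 1;0 0 10 3.5 5.2 0 1' 15
python3 -m jog '0 0 2 0 0 0 1;0 0 2.8 0 0 0 1;0 0 2.8 0 0 0 1' 15
cat > look.py <<'E'
from h import *
s=env.state();print(s["ee_pos"].round(1),s["ee_rot"].round(1))
for c in ("top","wrist"):
    p=camera_params(c); im=grab_frame(c); cv2.imwrite(f"pics/look_{c}.png",im[...,::-1])
    if c=="top":
        h=hsv(im).astype(int); sub=(h[...,1]<70)&(h[...,2]>110); m=np.zeros_like(sub); m[215:265,100:170]=sub[215:265,100:170]; print("rod",[(b[0],b[1]) for b in blobs(m,20)])
    h=hsv(im); m=((h[...,0]<8)|(h[...,0]>172))&(h[...,1]>150)&(h[...,2]>60)
    n,l,st,ce=cv2.connectedComponentsWithStats(m.astype(np.uint8))
    for i in range(1,n):
        if st[i][4]<60: continue
        v,u=np.where(l==i); W=plane(p,np.c_[u,v],12)[:,:2]; r=cv2.minAreaRect(W.astype(np.float32)); print(c,st[i].tolist(),"rect",np.round(r[0],1),np.round(r[1],1),round(r[2],1))
E
python3 look.py
```

```text
time_s: 54.1
ee_pos: [421.9, 150.3, 51.9]
ee_rot: [-179.8, 0.1, 84.0]
force: [-1.0, 0.1, 0.0]
gripper_width: 61.7
time_s: 54.72
ee_pos: [499.9, 124.9, 231.0]
ee_rot: [179.7, 0.1, 114.2]
force: [0.3, 0.1, 0.6]
gripper_width: 91.0
time_s: 55.35
ee_pos: [586.3, 258.0, 226.7]
ee_rot: [-180.0, -0.1, 164.4]
force: [-0.1, 0.2, 0.7]
gripper_width: 91.2
time_s: 55.72
ee_pos: [585.7, 255.7, 227.6]
ee_rot: [-180.0, -0.0, 177.9]
force: [0.8, -0.7, 0.6]
gripper_width: 91.0
[585.7 255.7 227.6] [-180.    -0.   177.9]
rod [(array([131.9, 235.8]), [110, 227, 55, 27, 192])]
top [360, 58, 21, 19, 61] rect [ 867.1 -334.6] [52.7 46.3] 79.3
top [354, 87, 16, 17, 134] rect [ 793.8 -310.6] [51.4 25.7] 45.5
top [256, 112, 18, 17, 232] rect [727.9 -68. ] [42.6 42.4] 46.0
top [129, 182, 19, 18, 299] rect [536.8 257.1] [44.3 47.2] 1.3
top [395, 281, 13, 15, 89] rect [ 301.2 -424. ] [40.2 14.1] 34.5
wrist [236, 116, 35, 36, 1211] rect [540.  259.3] [44.2 44.5] 87.2
```

Rod back as before, marker at (539,258), clear of the guard. Grasping its fin.

```bash
python3 -m jog '0 0 0 -1.87 0.11 -2 0.6;0 0 0 -1.87 0.11 -4.5 0.6;0 0 0 -1.87 0.11 -5.5 0.6;0 0 0 -1.87 0.11 -5.5 0.6' 15
python3 -m jog '0 0 0 0 0 -1.5 0.6;0 0 0 0 0 -2.88 0.6;0 0 0 0 0 -2.92 0.6;0 0 0 0 0 -2.92 0;0 0 0 0 0 -2.92 0' 25
python3 -m jog '0 0 0 0 0 0 0;0 0 0 0 0 0 0;0 0 0 0 0 0 0;0 0 0 0 0 0 0;0 0 0 0 0 0 0' 25
```

```text
time_s: 56.32
ee_pos: [537.4, 257.7, 88.2]
ee_rot: [-179.9, -0.3, 177.9]
force: [0.1, 0.2, 0.4]
gripper_width: 56.2
time_s: 56.95
ee_pos: [540.6, 259.2, 19.5]
ee_rot: [179.9, 0.2, 178.0]
force: [-0.1, -0.1, 0.4]
gripper_width: 37.6
time_s: 57.58
ee_pos: [539.2, 258.6, 17.7]
ee_rot: [180.0, 0.0, 178.0]
force: [-0.2, 0.6, 4.2]
gripper_width: 11.9
```

```bash
python3 -m jog '0 0 0 0 0 1 0;0 0 0 0 0 3 0;0 0 0 0 0 5.5 0;0 0 0 0 -1 8 0;0 0 0 0 -3 8.5 0' 25
python3 -m jog '0 0 -1 0.5 -2.5 0 0;0 0 -2.3 1 -5 0 0;0 0 -2.3 2 -7.5 0 0;0 0 -2.3 2.7 -10 0 0;0 0 -2.3 3.44 -12.5 0 0' 25
python3 -m jog '0 0 0 0 -2.5 0 0;0 0 0 0 -5 0 0;0 0 0 0 -6.4 0 0;0 0 0 0 -6.4 0 0;0 0 0 0 -6.4 0 0' 25
python3 - <<'E'
from h import *
s=env.state();print(s["ee_pos"].round(1),s["ee_rot"].round(1))
im=grab_frame("wrist"); cv2.imwrite("pics/w15.png",cv2.resize(im[40:240,90:390,::-1],None,fx=2.6,fy=2.6,interpolation=cv2.INTER_CUBIC)); cv2.imwrite("pics/w15f.png",im[...,::-1])
E
```

```text
time_s: 58.2
ee_pos: [540.9, 184.5, 233.8]
ee_rot: [179.8, 0.4, 178.2]
force: [1.1, -1.1, -1.9]
gripper_width: 11.5
time_s: 58.82
ee_pos: [621.7, -119.1, 229.2]
ee_rot: [180.0, -0.0, 166.5]
force: [0.4, 0.8, -1.3]
gripper_width: 11.5
time_s: 59.45
ee_pos: [621.4, -276.5, 229.2]
ee_rot: [179.9, -0.1, 166.5]
force: [-0.3, 0.0, -0.9]
gripper_width: 12.1
[ 621.4 -276.5  229.2] [ 1.799e+02 -1.000e-01  1.665e+02]
```

View pics/w15.png

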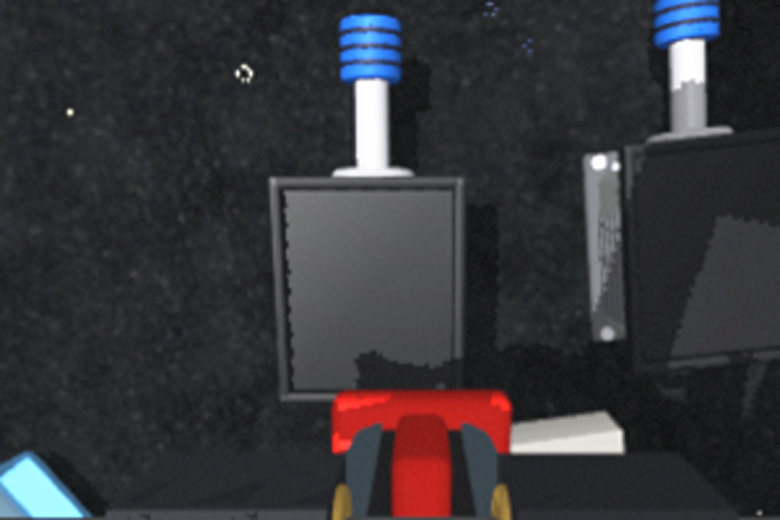

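Tray outer corners at (270,178), (466,178) and (283,400) in the crop. The marker is held upright, aligned with the tray.

```bash
python3 - <<'E'
from h import *
p=camera_params("wrist")
q=plane(p,[(90+x/2.6,40+y/2.6) for x,y in ((270,178),(466,178),(461,400),(283,400))],91)[:,:2]
print(q.round(1).tolist(),[np.linalg.norm(q[i]-q[i-1]).round(1) for i in range(4)],"ctr",q.mean(0).round(1))
d=q[2]+q[3]-q[0]-q[1];print(np.degrees(np.arctan2(d[1],d[0])))
k=plane(p,[(90+371/2.6,40+47/2.6)],57)[0,:2];print("knob",k, "origin via knob",k+98*np.array([np.cos(np.radians(-13.5)),np.sin(np.radians(-13.5))]))
print(env.state()["ee_pos"])
E
```

```text
[[534.7, -314.9], [552.4, -240.7], [639.1, -262.3], [621.8, -334.6]] [np.float64(89.3), np.float64(76.2), np.float64(89.3), np.float64(74.4)] ctr [ 587.  -288.1]
-13.34705351673817
knob [ 491.80085049 -265.52403441] origin via knob [ 587.09310269 -288.40168007]
[ 621.56461531 -276.02534481  229.50656913]
```

```bash
python3 -m jog '0 0 0 -1.42 -0.48 -1.5 0;0 0 0 -1.42 -0.48 -3 0;0 0 0 -1.42 -0.48 -4.1 0;0 0 0 -1.42 -0.48 -4.1 0;0 0 0 -1.42 -0.48 -4.1 0' 25
python3 -m jog '0 0 0 0 0 -0.3 0;0 0 0 0 0 -0.6 0;0 0 0 0 0 -0.8 0;0 0 0 0 0 -0.8 0' 25
```

```text
time_s: 60.12
ee_pos: [587.2, -288.7, 128.9]
ee_rot: [-180.0, 0.1, 166.5]
force: [0.1, -0.3, -0.2]
gripper_width: 11.5
time_s: 60.62
ee_pos: [585.7, -289.1, 106.7]
ee_rot: [180.0, -0.1, 166.5]
force: [0.5, 0.7, -1.3]
gripper_width: 11.9
```

Lower the last few mm watching the force.

```bash
python3 -m jog '0 0 0 0 0 -0.05 0;0 0 0 0 0 -0.1 0;0 0 0 0 0 -0.1 0' 25
python3 -m jog '0 0 0 0 0 -0.03 0;0 0 0 0 0 -0.06 0;0 0 0 0 0 -0.06 0' 25
```

```text
time_s: 61.0
ee_pos: [586.1, -289.2, 104.9]
ee_rot: [180.0, 0.0, 166.5]
force: [-1.0, 0.6, -0.9]
gripper_width: 11.9
time_s: 61.38
ee_pos: [586.2, -289.3, 103.7]
ee_rot: [-180.0, 0.0, 166.5]
force: [-0.5, -0.9, 1.5]
gripper_width: 11.9
```

Contact. Release, rise, and check.

```bash
python3 -m jog '0 0 0 0 0 0 0.2;0 0 0 0 0 0 0.4;0 0 0 0 0 0 0.6;0 0 0 0 0 0 0.6;0 0 0 0 0 0.5 0.6' 25
python3 -m jog '0 0 0 0 0 1.5 0.6;0 0 0 0 0 3 0.6;0 0 0 1 0 4.5 0.6;0 0 0 2.2 0 5 0.6;0 0 0 2.2 0 5 0.6' 25
sed -i 's/,12)\[:,:2\]; r=/,98)[:,:2]; r=/' look.py; python3 look.py
python3 - <<'E'
from h import *
p=camera_params("top");im=cv2.imread("pics/look_top.png")[...,::-1]
for c,s in blobs(blue(im)): print("blue",c,s,plane(p,[c],52).round(1))
im=cv2.imread("pics/look_wrist.png"); s=grab_frame("scene")[...,::-1]
a=cv2.resize(im[40:240,90:390],(450,300)); b=cv2.resize(s[120:280,120:360],(450,300)); cv2.imwrite("pics/f.png",np.vstack([a,b]))
E
```

```text
time_s: 62.0
ee_pos: [585.4, -288.9, 115.3]
ee_rot: [180.0, -0.1, 166.5]
force: [0.7, -0.0, -0.0]
gripper_width: 53.8
time_s: 62.62
ee_pos: [642.9, -289.2, 242.6]
ee_rot: [-180.0, 0.2, 166.5]
force: [-0.4, -0.1, -0.6]
gripper_width: 54.9
[ 642.9 -289.2  242.6] [-180.     0.2  166.5]
rod [(array([130. , 234.5]), [110, 226, 55, 28, 338])]
top [354, 87, 16, 15, 90] rect [ 773.  -292.7] [46.7 16.4] 42.8
top [256, 112, 18, 17, 235] rect [709.3 -68.3] [38.3 40.4] 1.1
top [346, 164, 20, 21, 283] rect [ 586.4 -284.6] [38.6 47. ] 76.9
wrist [219, 110, 42, 43, 1557] rect [ 587.4 -289.1] [43.4 43.1] 76.5
wrist [423, 176, 42, 35, 1138] rect [703.9 -87.8] [45.9 37.3] 58.0
wrist [256, 275, 32, 17, 320] rect [ 775.1 -296.3] [23.5 31.3] 12.2
blue [235.2 204.6] [230, 199, 12, 12, 100] [[506.3  -0.   52. ]]
blue [289.6 207.1] [284, 202, 12, 11, 106] [[ 503.2 -135.2   52. ]]
blue [342.1 214.8] [337, 209, 11, 12, 93] [[ 487.2 -265.    52. ]]
```

```bash
python3 -c "
from workcell import env
print(env.job_done(), env.state()['time_s'])"
```

```text
the job is handed in; nothing more can be done
the job is handed in; nothing more can be done
```

The job is done and handed in at about 63 s. The right-hand pump is the worn one, and the marker stands upright in the middle of its tray.

- **Pumps:** I found three pumps. I drew each to its outer stop (force rose to 16–20 N), left them out until all were out, then pushed all three home. The left and middle shafts travelled about 12 mm and the right one about 25 mm. The grip seems to have slackened once while I drew out the right one, so I gripped it again and confirmed it was at its stop before pushing it home.
- **Marker:** I drew it out with the hook and laid the rod back. It was then knocked partly back under the guard, so I fetched the rod again, drew the marker out a second time and re-laid the rod. The gripper touched the marker only once it was in front of the guard.
- **Last checks:**
  - The marker measured (587, -289) mm against a tray centre of (587, -288) mm, with its full 43 x 43 mm foot visible.
  - All three knobs measured home.
  - The rod was within 1 pixel of its first pose in the top picture.
- **Not confirmed:** the top camera put the marker about 4 mm off in y from the wrist camera. I could not view the final picture because the viewing limit was reached, so the last checks are numerical only.
- **Timer, carton and bottle:** I kept clear of these and never touched them on purpose, but did not measure them again at the end.

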